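# Make up the puncture case and the brake case

## Task

Make up the two repair cases: the puncture case, the one with a spanner lying in it now, takes the large spanner in its long slot and the tyre lever in its short narrow slot; the small spanner was packed there by mistake and belongs in the other one, the brake case, with the folding hex keys in the short wide slot beside it. Lay every tool flat and fully down in the slot cut for its size (either end first), then shut both lids. Leave the bell and the oil bottle where they stand.

Things in the scene. Friction and masses are not known exactly. Their poses are not given: they have to be found in the camera images.
- large_spanner: large steel combination spanner, 195 mm long, 32 mm wide over the open jaw, lying flat on the bench. Origin at the centre of its underside, z up, y along its length. Shank at the middle is 12 mm wide and 5 mm thick; the ring end is 8 mm thick. 0.1 kg
- small_spanner: small steel combination spanner, 149 mm long, 23 mm wide over the open jaw, at the start lying wrongly in the long slot of the puncture case, its underside 10 mm above the bench. Origin at the centre of its underside, z up, y along its length. Shank at the middle is 12 mm wide and 5 mm thick. 0.1 kg
- tyre_lever: nylon tyre lever, 116 mm long, 17 mm wide, lying flat on the bench. Origin at the centre of its underside, z up, y along its length; about 7 mm thick at the middle, 13 mm at the end toward its -y. 0.02 kg
- hex_keys: folding hex key set, a metal holder 90 mm long, 30 mm wide, 22 mm high, lying on the bench. Origin at the centre of its underside, z up, y along its length; grip it across the 30 mm width. 0.14 kg
- puncture_case: fixed open tool case 220 (x) x 170 (y) mm, walls 30 high, 4 thick. Origin: centre of underside; x to the hinge, away from the robot; y left; floor z = 4. Black insert, top z = 21, has 2 grey-floored slots along x, centred at x = 0; a channel (x = -24..24) open to the floor crosses both: grip tools there. Slot y = +40: 212x46, floor z = 10, large spanner. Slot y = -40: 132x31, floor z = 10, tyre lever
- brake_case: fixed open tool case 220 (x) x 170 (y) mm, walls 30 high, 4 thick. Origin: centre of underside; x to the hinge, away from the robot; y left; floor z = 4. Black insert, top z = 21, has 2 grey-floored slots along x, centred at x = 0; a channel (x = -24..24) open to the floor crosses both: grip tools there. Slot y = -40: 166x37, floor z = 10, small spanner. Slot y = +40: 106x44, floor z = 4, hex keys
- puncture_case_lid (a joint): lid of the puncture case, 220x170x16, hinged on the case's far end wall (hinge line at case x = +110, z = 30, along y). Opening angle: 0 shut; starts near 1.65, upright or leaning a little away from the robot, free edge 250 above the bench; stop 1.75. Friction holds it near upright; pushed toward the robot below 1.2 it sinks shut by itself in 1 to 2 s. Push about 1 N.
- brake_case_lid (a joint): lid of the brake case, 220x170x16, hinged on the case's far end wall (hinge line at case x = +110, z = 30, along y). Opening angle: 0 shut; starts near 1.65, upright or leaning a little away from the robot, free edge 250 above the bench; stop 1.75. Friction holds it near upright; pushed toward the robot below 1.2 it sinks shut by itself in 1 to 2 s. Push about 1 N.
- bell: round silver handlebar bell with a small black thumb lever, 66 x 53 x 31 mm, standing at the right, beyond the oil bottle; a bystander, to be left alone. Origin at the centre of the underside
- oil_bottle: plastic oil bottle with a spout, 42 mm in diameter, 123 mm high, standing to the right of the vice; a bystander, to be left alone. Origin at the centre of its underside

How it is judged:
At the end, for the whole second after the job is handed in: Each tool lies released and still in its own slot: within 12 mm along and 10 mm across of the slot's centre, in line within 0.15 rad (either end first), flat within 0.15 rad, underside at most 4 mm above the slot floor. Both lids are shut within 0.06 rad and still (x of large_spanner in the frame of puncture_case between -0.012 and 0.012 m and y of large_spanner in the frame of puncture_case between 0.03 and 0.05 m and z of each of large_spanner, tyre_lever in the frame of puncture_case below 0.014 m and angle between the y axis of each of large_spanner, tyre_lever and the x axis of puncture_case, either way round below 0.15 rad and angle between each of large_spanner, tyre_lever, small_spanner, hex_keys's own z axis and vertical below 0.15 rad and linear speed of each of large_spanner, tyre_lever, small_spanner, hex_keys below 0.02 m/s and contact force between each of large_spanner, tyre_lever, small_spanner, hex_keys and the fingers below 0.05 N and x of tyre_lever in the frame of puncture_case between -0.012 and 0.012 m and y of tyre_lever in the frame of puncture_case between -0.05 and -0.03 m and x of small_spanner in the frame of brake_case between -0.012 and 0.012 m and y of small_spanner in the frame of brake_case between -0.05 and -0.03 m and z of small_spanner in the frame of brake_case below 0.014 m and angle between the y axis of each of small_spanner, hex_keys and the x axis of brake_case, either way round below 0.15 rad and x of hex_keys in the frame of brake_case between -0.012 and 0.012 m and y of hex_keys in the frame of brake_case between 0.03 and 0.05 m and z of hex_keys in the frame of brake_case below 0.008 m and value of joint each of puncture_case_lid, brake_case_lid below 0.06 rad and velocity of joint puncture_case_lid between -0.05 and 0.05 rad/s and velocity of joint brake_case_lid between -0.05 and 0.05 rad/s); the robot touches nothing.
It fails at once if the bell is shifted by more than 30 mm (distance of bell from where it was at the start of the episode above 0.03 m).
It fails at once if the oil bottle is shifted by more than 30 mm or tipped over (distance of oil_bottle from where it was at the start of the episode above 0.03 m or angle between oil_bottle's own z axis and vertical above 0.5 rad).
It also fails if it takes over 139 s, if anything falls off the work surface, if the arm or the gripper's body presses on something with over 40 N, if the wrist force passes 120 N, or if a joint passes its speed limit or range.

## Robot

A 6-joint arm with a two-finger parallel gripper is mounted at the origin on a cart in front of the work surface, level with it; the furniture and walls round the work are solid. World frame = base frame: x ahead of the robot, y to its left, z up, the work surface at z = 0. Lengths are in m, angles in rad, forces in N, time in s.
With the tool pointing down it reaches from about 0.425 to 0.95 m from the base axis. Payload 3.5 kg.
Tool frame: the origin (TCP) lies midway between the tips of the shut fingers; the grasp point (between the pads) lies 19 mm behind it; y points along the fingers, x is the direction in which the jaws open and shut, and the axes are right-handed (so a half turn about y gives the same grasp; the last joint's range is limited). The gripper opens to 85 mm and grips with 20 to 120 N. Pads are 22 mm wide; open, the fingers measure 114 mm over their backs; the gripper's body (76 mm by 85 mm) begins 54 mm behind the grasp point. The pads swing forward as they close: fully open they stand 13 mm farther back than shut.
Start: joints at [1.155, 0.286, 1.577, -0, 1.279, -0.15], TCP at [0.177, 0.651, 0.195] pointing down, gripper open.
Joint ranges: [-2.77, 2.77], [-0.9, 2.22], [0.21, 2.48], [-1.53, 4.67], [0.24, 2.81], [-2.84, 2.84]. Speed limits (rad/s): [2.79, 2.79, 3.14, 3.14, 3.14, 3.14].

## Interface

Orientations are given as a unit quaternion [x, y, z, w].
In Python, from plant import ctrl, viewer gives the robot as it stands.
- The arm moves only by the tool step_arm, never from a script. Its argument "rows" is a list of rows, each a list of 3 entries, a list of its own where there are three numbers: the turn, a rotation vector about the tool's x, y, z in degrees, then the shift along the tool's x, y, z in mm, then the closure, from 0 (fully open) to 1 (shut). A call has 1 to 10 rows; each row is the pose to reach, as a shift and turn from the pose commanded when the call began, along the tool's axes at that moment; what a row does not reach only later rows make up. A row lasts 1/12 s, in which the tool goes at most 41.7 mm and 7.16 degrees, less where a joint would pass 70% of its speed; a pose out of reach is approached as far as the arm can. A call with a gripper value outside its range is refused whole. The fingers move at their own pace and stop on an object; "newtons" is the grip in N (left out, the last holds). Time passes only in rows, so rows that repeat a pose let the fingers close. It gives the time, the measured TCP pose, the force and the opening at its end, in the units of the state.
- ctrl.get_state(): the state, without advancing time (a new reading comes with each control period).
- viewer.read_camera(name): name is "side" or "top"; returns (picture, depth): 480x640x3 uint8, red, green, blue; 480x640 float32, m along the optical axis (not along the pixel's ray), 0 where there is no reading.
- viewer.calibration(name): a dict with "K" (3x3 intrinsics, pixels), "R" (3x3) and "t" (3): a world point X has camera coordinates R X + t. Camera axes: x right, y down, z forward; pixel columns grow to the right and rows downward; lengths in m; the calibration is good to about 2 mm. A picture is of the moment at which its call begins. calibration takes no time and is no camera call.
- ctrl.sign_off(): hands the job in, once; it reports no verdict.
The state is a dict: "time": time; "qpos": joint angles; "dq": joint speeds; "joint_efforts": joint torques, N m; "eef_pos": TCP position; "tcp_rot": TCP orientation; "contact_force": force on the tool from outside, world axes, zero at the start; "wrist_torque": the same for the moment, N m; "opening": opening from 0.0 (shut) to 1.0 (fully open).
Only numpy, scipy, OpenCV 4.12 (cv2) and the standard library are available. Lean on these libraries where they do the work, as an engineer would, in place of code of your own. Each camera call takes 0.05 s, during which the arm holds its last target.

## Working session

There is one attempt and no reset: what is moved stays moved. The work goes in short steps, Python scripts to look and compute and a tool call to move; the robot and the scene stay as the last step left them, time stands still between calls to the robot, and variables do not carry over. Pictures are saved under pics/ and viewed, and the job is handed in when it is done.

Besides the shell and the picture viewer there is one more tool, called after "Call:" as name(argument=value, ...) on one line, values as JSON. step_arm: Moves the arm, as the interface text tells. Its arguments: {"type":"object","properties":{"rows":{"type":"array"},"newtons":{"type":"number"}},"required":["rows"]}

```bash
ls; mkdir -p pics; python3 - <<'E'
from plant import ctrl, viewer
import cv2,numpy as np
for n in("top","side"):
    p,d=viewer.read_camera(n); cv2.imwrite(f"pics/{n}0.png",p[:,:,::-1]); np.save(f"{n}0.npy",d)
    c=viewer.calibration(n); print(n,c["K"],c["R"],c["t"])
print(ctrl.get_state())
E
```

```text
pics
top [[513.07905208   0.         316.6485181 ]
 [  0.         513.07905208 240.79673794]
 [  0.           0.           1.        ]] [[ 0.01470362 -0.99982734 -0.01136152]
 [-0.98019454 -0.01216876 -0.19766281]
 [ 0.19749042  0.01404286 -0.98020423]] [-0.03370551  0.5390428   1.0371645 ]
side [[442.73069263   0.         315.73149203]
 [  0.         442.73069263 230.69982722]
 [  0.           0.           1.        ]] [[-0.99198668 -0.12632897  0.00184825]
 [-0.07200185  0.55324612 -0.82990027]
 [ 0.10381791 -0.82338309 -0.55790871]] [0.51651463 0.09518735 0.9252454 ]
{'time': 0.1, 'qpos': array([ 1.15504283e+00,  2.87131601e-01,  1.57806397e+00,  9.74618958e-06,
        1.27860509e+00, -1.49979001e-01]), 'dq': array([-1.78739339e-05, -8.58154191e-04, -3.44478579e-03,  9.82617533e-04,
       -2.91937285e-04, -1.55260187e-03]), 'joint_efforts': array([ 6.39746522e-04, -4.07298231e+01, -2.93698704e+01, -1.24372928e-04,
        3.35104167e-03,  4.67991606e-05]), 'eef_pos': array([0.176967  , 0.65067513, 0.19333117]), 'tcp_rot': array([ 0.56221335,  0.42865672, -0.43002817, -0.56146713]), 'contact_force': array([-0.41422067, -0.33201935,  0.15991907]), 'wrist_torque': array([0.02289174, 0.03242542, 0.01080982]), 'opening': 1.0023212085766022}
```

View pics/top0.png

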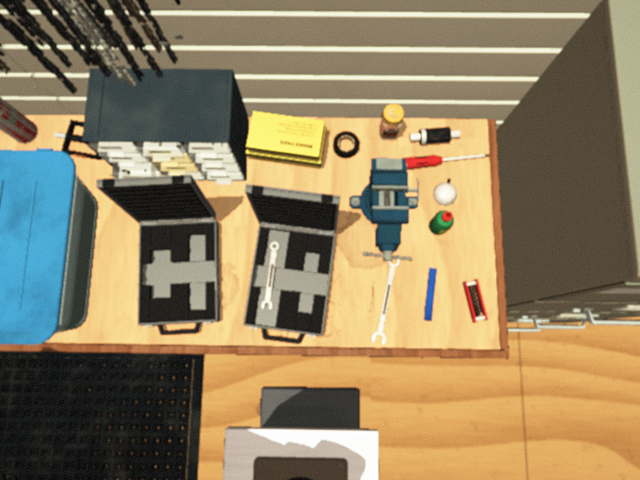

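View pics/side0.png

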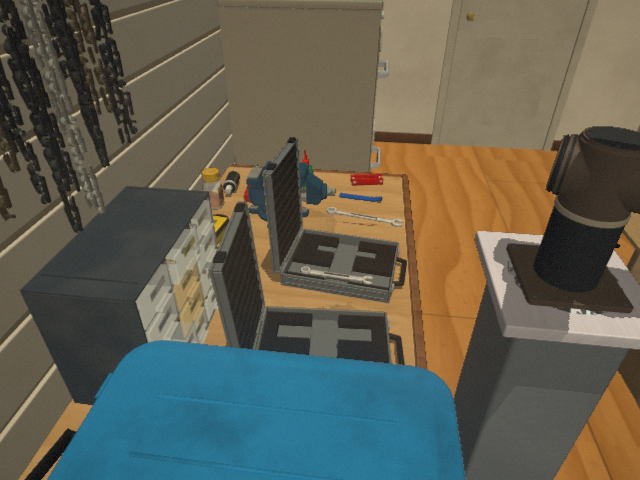

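```bash
cat > h.py <<'E'
import numpy as np,cv2
from plant import ctrl, viewer
from scipy.spatial.transform import Rotation as Ro
def p2w(n,u,v,z):
    c=viewer.calibration(n);K,R,t=map(np.array,(c["K"],c["R"],c["t"]))
    r=R.T@np.linalg.solve(K,[u,v,1.]);o=-R.T@t
    return o+r*(z-o[2])/r[2]
def w2p(n,X):
    c=viewer.calibration(n);x=np.array(c["R"])@np.array(X)+c["t"];q=np.array(c["K"])@x
    return q[:2]/q[2]
def snap(n,name,box=None,s=1):
    p,d=viewer.read_camera(n)
    p=p[:,:,::-1].copy()
    np.save(f"{name}_{n}.npy",d);cv2.imwrite(f"raw_{name}_{n}.png",p)
    if box: p=p[box[1]:box[3],box[0]:box[2]]
    cv2.imwrite(f"pics/{name}_{n}.png",cv2.resize(p,None,fx=s,fy=s,interpolation=cv2.INTER_CUBIC))
    return p,d
E
python3 - <<'E'
import cv2
p=cv2.imread("pics/top0.png")
for n,b in(("a",(95,165,245,345)),("c",(235,175,355,350)),("b",(350,170,500,350))):
    cv2.imwrite(f"pics/c{n}.png",cv2.resize(p[b[1]:b[3],b[0]:b[2]],None,fx=3.3,fy=3.3,interpolation=cv2.INTER_CUBIC))
E
```

```text
(no output)
```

View pics/ca.png

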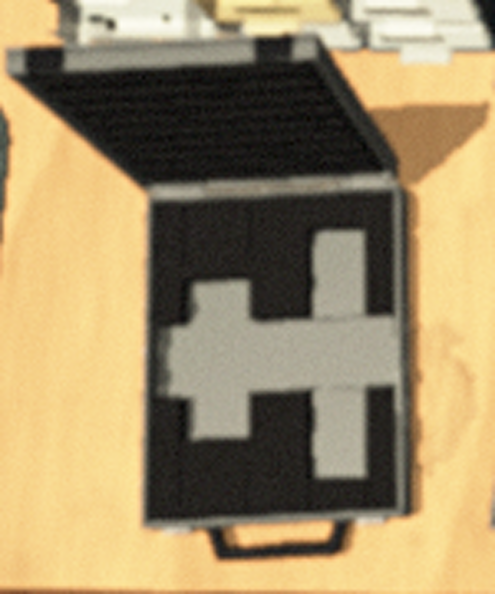

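View pics/cc.png

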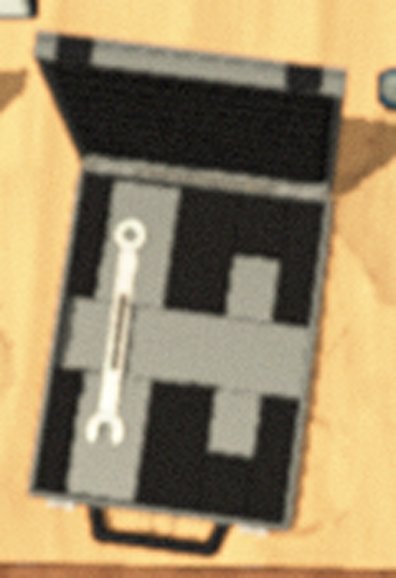

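View pics/cb.png

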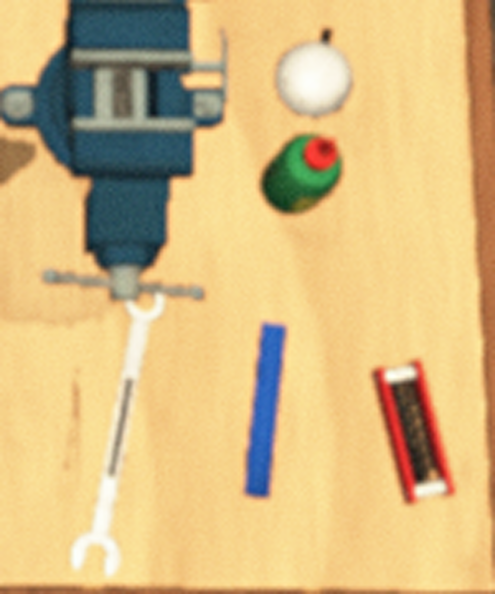

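```bash
cat > fit.py <<'E'
from h import *
from scipy.optimize import minimize
p=cv2.imread("pics/top0.png");g=cv2.cvtColor(p,cv2.COLOR_BGR2GRAY)
S=8
def poly(img,c,pts,z,box):
    x,y,a=c;R=np.array([[np.cos(a),-np.sin(a)],[np.sin(a),np.cos(a)]])
    q=np.array([(w2p("top",[*(R@np.array(P)+[x,y]),z])-box[:2]+0.5)*S*1.0 for P in pts])
    cv2.fillPoly(img,[np.round(q).astype(np.int32)],255)
def rect(cx,cy,l,w): return [(cx-l/2,cy-w/2),(cx+l/2,cy-w/2),(cx+l/2,cy+w/2),(cx-l/2,cy+w/2)]
def model(c,slots,box,ch):
    H,W=(box[3]-box[1])*S,(box[2]-box[0])*S
    out=np.zeros((H,W),np.uint8)
    rs=[(rect(0,cy,l,w),z) for cy,l,w,z in slots]+[([(-.024,-ch),(.024,-ch),(.024,ch),(-.024,ch)],.004)]
    top=np.zeros((H,W),np.uint8);fl=np.zeros((H,W),np.uint8)
    for r,z in rs: poly(top,c,r,.021,box); poly(fl,c,r,z,box)
    m=cv2.bitwise_and(top,fl)
    return cv2.resize(m,(W//S,H//S),interpolation=cv2.INTER_AREA)/255.
for name,slots,box,c0,th in(("punct",[(.04,.212,.046,.01),(-.04,.132,.031,.01)],(245,225,340,335),(.55,.05,-.1),0),
  ("brake",[(-.04,.166,.037,.01),(.04,.106,.044,.004)],(135,220,222,325),(.56,.28,0),0)):
    u,v=(box[0]+box[2])/2,(box[1]+box[3])/2
    w=p2w("top",u,v,.02)
    sub=g[box[1]:box[3],box[0]:box[2]].astype(float)
    obs=np.clip((sub-40)/(115-40),0,1)
    # mask valid: inside the case interior
    best=None
    def cost(c):
        m=model(c[:3],slots,box,.079)
        val=np.zeros(sub.shape,np.uint8)
        x,y,a=c[:3];R=np.array([[np.cos(a),-np.sin(a)],[np.sin(a),np.cos(a)]])
        q=np.array([w2p("top",[*(R@np.array(P)+[x,y]),.021])-box[:2] for P in rect(0,0,.21,.157)])
        cv2.fillPoly(val,[np.round(q).astype(np.int32)],1)
        return (np.abs(m-obs)*val).sum()/val.sum()
    rs=[]
    for a in (-.15,-.1,-.05,0,.05):
        r=minimize(cost,[w[0],w[1],a],method="Nelder-Mead",options=dict(initial_simplex=[[w[0],w[1],a],[w[0]+.015,w[1],a],[w[0],w[1]+.015,a],[w[0],w[1],a+.05]],xatol=1e-4,fatol=1e-5))
        rs.append((r.fun,*r.x))
    rs.sort();print(name,np.round(rs[:3],4))
    c=rs[0][1:]
    m=model(c,slots,box,.079)
    ov=p[box[1]:box[3],box[0]:box[2]].copy();ov=cv2.resize(ov,None,fx=5,fy=5,interpolation=cv2.INTER_CUBIC)
    mm=(cv2.resize(m,None,fx=5,fy=5)>.5).astype(np.uint8)
    cs,_=cv2.findContours(mm,0,1);cv2.drawContours(ov,cs,-1,(0,0,255),1)
    x,y,a=c;R=np.array([[np.cos(a),-np.sin(a)],[np.sin(a),np.cos(a)]])
    q=np.array([(w2p("top",[*(R@np.array(P)+[x,y]),.03])-box[:2]+.5)*5 for P in rect(0,0,.22,.17)]).astype(int)
    cv2.polylines(ov,[q],True,(0,255,0),1)
    cv2.imwrite(f"pics/fit_{name}.png",ov)
E
python3 fit.py
```

```text
Traceback (most recent call last):
  File "fit.py", line 35, in <module>
    r=minimize(cost,[w[0],w[1],a],method="Nelder-Mead",options=dict(initial_simplex=[[w[0],w[1],a],[w[0]+.015,w[1],a],[w[0],w[1]+.015,a],[w[0],w[1],a+.05]],xatol=1e-4,fatol=1e-5))
  File "fit.py", line 27, in cost
    m=model(c[:3],slots,box,.079)
  File "fit.py", line 15, in model
    for r,z in rs: poly(top,c,r,.021,box); poly(fl,c,r,z,box)
                   ~~~~^^^^^^^^^^^^^^^^^^
  File "fit.py", line 7, in poly
    q=np.array([(w2p("top",[*(R@np.array(P)+[x,y]),z])-box[:2]+0.5)*S*1.0 for P in pts])
                 ~~~^^^^^^^^^^^^^^^^^^^^^^^^^^^^^^^^^^
  File "h.py", line 9, in w2p
    c=viewer.calibration(n);x=np.array(c["R"])@np.array(X)+c["t"];q=np.array(c["K"])@x
ValueError: time passes only in moves, steps and waits
```

```bash
python3 - <<'E'
s=open('h.py').read()
s=s.replace("def p2w","_c={}\ndef cal(n):\n    if n not in _c: _c[n]=viewer.calibration(n)\n    return _c[n]\ndef p2w").replace("c=viewer.calibration(n)","c=cal(n)")
open('h.py','w').write(s)
E
python3 fit.py
```

```text
punct [[ 0.0272  0.4606  0.0306 -0.1195]
 [ 0.0273  0.4607  0.0306 -0.1195]
 [ 0.0276  0.4604  0.0306 -0.1203]]
brake [[0.0356 0.4742 0.2745 0.0645]
 [0.0366 0.4741 0.2747 0.0666]
 [0.0369 0.4731 0.2735 0.0559]]
```

View pics/fit_punct.png

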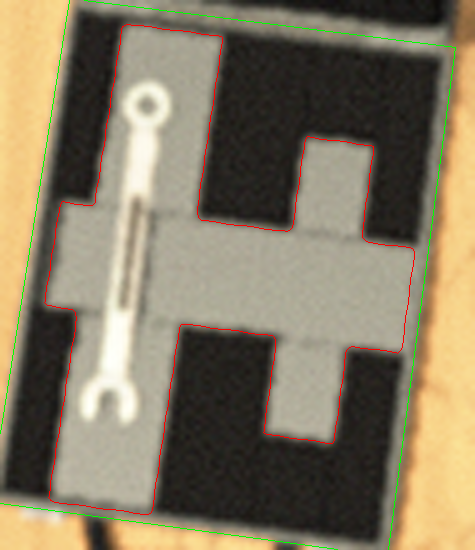

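View pics/fit_brake.png

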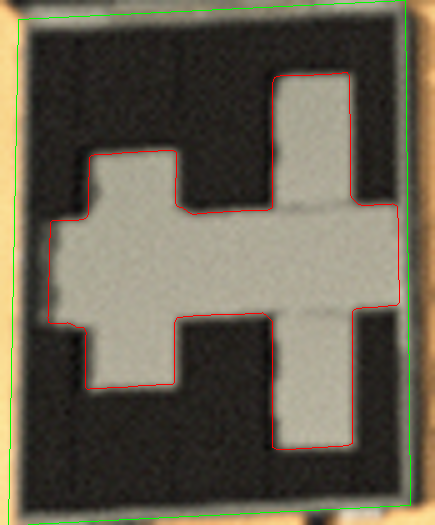

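```bash
cat > m.py <<'E'
from h import *
def A(U,V,off,s,z): return p2w("top",(U+.5)/s-.5+off[0],(V+.5)/s-.5+off[1],z)[:2]
def rep(n,a,b):
    d=a-b;print(n,"len",np.round(np.hypot(*d)*1000),"centre",np.round((a+b)/2,4),"dir deg",np.round(np.degrees(np.arctan2(d[1],d[0])),2), "far",np.round(a,3),"near",np.round(b,3))
o=(245,225);rep("small",A(149,82,o,5,.014),A(106,424,o,5,.014)); rep("small shank",A(144,150,o,5,.015),A(116,365,o,5,.015))
o=(350,170);s=3.3
rep("large shank",A(143,325,o,s,.005),A(103,525,o,s,.005));print("jaw end",A(93,573,o,s,.005))
rep("lever",A(274,324,o,s,.008),A(257,496,o,s,.008))
rep("hex",A(397,364,o,s,.022),A(430,498,o,s,.022))
d=np.load("top0.npy")
c=cal("top");K,R,t=map(np.array,(c["K"],c["R"],c["t"]))
def W(u,v): return R.T@(np.linalg.solve(K,[u,v,1.])*d[v,u]-t)
for u,v in((387,257),(387,255),(365,254),(409,258),(406,258),(371,254),(388,245),(387,220),(388,190),(385,165),(445,225),(441,225),(445,193),(430,280),(431,305),(475,300),(470,285),(120,188),(160,182),(293,195),(140,182),(300,150),(220,160),(160,160),(220,178)):print((u,v),np.round(W(u,v),3))
E
python3 m.py
```

```text
small len 151.0 centre [0.4707 0.0743] dir deg -5.27 far [0.546 0.067] near [0.396 0.081]
small shank len 95.0 centre [0.4681 0.0731] dir deg -5.54 far [0.515 0.069] near [0.421 0.078]
large shank len 135.0 centre [ 0.4243 -0.1802] dir deg -11.96 far [ 0.49  -0.194] near [ 0.359 -0.166]
jaw end [ 0.32780171 -0.15952054]
lever len 114.0 centre [ 0.4349 -0.2733] dir deg -7.26 far [ 0.491 -0.28 ] near [ 0.378 -0.266]
hex len 88.0 centre [ 0.4211 -0.3652] dir deg 11.35 far [ 0.464 -0.357] near [ 0.378 -0.374]
(387, 257) [ 0.502 -0.172  0.08 ]
(387, 255) [ 0.506 -0.172  0.083]
(365, 254) [ 0.503 -0.125  0.104]
(409, 258) [ 0.506 -0.223  0.047]
(406, 258) [ 0.506 -0.216  0.049]
(371, 254) [ 0.505 -0.138  0.096]
(388, 245) [ 0.526 -0.174  0.087]
(387, 220) [ 0.569 -0.167  0.126]
(388, 190) [ 0.636 -0.172  0.112]
(385, 165) [ 0.69  -0.166  0.11 ]
(445, 225) [ 0.573 -0.295  0.072]
(441, 225) [ 0.572 -0.286  0.076]
(445, 193) [ 0.655 -0.308  0.031]
(430, 280) [ 0.465 -0.274  0.008]
(431, 305) [ 0.411 -0.275  0.004]
(475, 300) [ 0.422 -0.369  0.011]
(470, 285) [ 0.454 -0.359  0.014]
(120, 188) [0.598 0.331 0.229]
(160, 182) [0.604 0.252 0.249]
(293, 195) [0.582 0.014 0.251]
(140, 182) [0.603 0.287 0.25 ]
(300, 150) [0.738 0.013 0.068]
(220, 160) [0.686 0.17  0.141]
(160, 160) [0.669 0.277 0.185]
(220, 178) [0.687 0.193 0.023]
```

```bash
cat >> h.py <<'E'
def plan(p,phi_deg=None,grip=None):
    """target TCP pos (m), tool-object direction phi (world yaw of long axis); tool down"""
    s=ctrl.get_state();R0=Ro.from_quat(s["tcp_rot"]).as_matrix()
    best=None
    for k in(0,180):
        a=np.radians((phi_deg or 0)+k); x=np.array([-np.sin(a),np.cos(a),0]);y=np.array([0,0,-1.])
        R1=np.c_[x,y,np.cross(x,y)]
        rv=Ro.from_matrix(R0.T@R1).as_rotvec(degrees=True)
        if best is None or np.linalg.norm(rv)<np.linalg.norm(best[0]): best=(rv,R1,k)
    rv,R1,k=best
    sh=R0.T@(np.array(p)-s["eef_pos"])*1000
    print("t",round(s["time"],2),"turn",np.round(rv,1),"|",round(np.linalg.norm(rv)/7.16,1),"rows; shift",np.round(sh,1),"|",round(np.linalg.norm(sh)/41.7,1),"rows k",k,"q6",round(s["qpos"][5],2),"q1",round(s["qpos"][0],2))
def st():
    s=ctrl.get_state();print("t",round(s["time"],2),"tcp",np.round(s["eef_pos"],4),"F",np.round(s["contact_force"],1),"op",round(s["opening"],3));return s
E
python3 - <<'E'
from h import *
s=st();print(np.round(Ro.from_quat(s["tcp_rot"]).as_matrix(),3))
plan([.468,.073,.12],-5.4)
d=np.load("top0.npy")
c=cal("top");K,R,t=map(np.array,(c["K"],c["R"],c["t"]))
def W(u,v): return R.T@(np.linalg.solve(K,[u,v,1.])*d[v,u]-t)
for u,v in((60,330),(40,338),(70,320),(85,240),(60,200),(20,300)):print((u,v),np.round(W(u,v),3))
E
```

```text
t 0.1 tcp [0.177  0.6507 0.1933] F [-0.4 -0.3  0.2] op 1.002
[[ 0.263 -0.001 -0.965]
 [ 0.965 -0.002  0.263]
 [-0.002 -1.     0.   ]]
t 0.1 turn [-0.  -9.8 -0.1] | 1.4 rows; shift [-480.8   74.2 -432.6] | 15.6 rows k 0 q6 -0.15 q1 1.16
(60, 330) [0.344 0.47  0.115]
(40, 338) [0.328 0.462 0.197]
(70, 320) [0.364 0.46  0.099]
(85, 240) [0.532 0.462 0.067]
(60, 200) [0.585 0.459 0.191]
(20, 300) [0.395 0.508 0.195]
```

Call:
step_arm(rows=[[[0,0,0],[-203,-57,-131],0],[[0,0,0],[-203,-57,-131],0],[[0,0,0],[-203,-57,-131],0],[[0,0,0],[-203,-57,-131],0],[[0,0,0],[-203,-57,-131],0],[[0,0,0],[-203,-57,-131],0],[[0,0,0],[-203,-57,-131],0],[[0,-9.8,0],[-481,70,-433],0.5],[[0,-9.8,0],[-481,70,-433],0.5],[[0,-9.8,0],[-481,70,-433],0.5]])

```text
time: 0.93
eef_pos: [0.3117, 0.3231, 0.2157]
tcp_rot: [0.522, 0.477, -0.477, -0.522]
contact_force: [1.5, -0.0, 0.7]
opening: 0.602
```

```bash
python3 -c "
from h import *
st();plan([.468,.073,.12],-5.4)"
```

```text
t 0.93 tcp [0.3117 0.3231 0.2157] F [ 1.5 -0.   0.7] op 0.602
t 0.93 turn [0.  0.2 0. ] | 0.0 rows; shift [-235.    95.7 -178.2] | 7.4 rows k 0 q6 -0.9 q1 0.58
```

Call:
step_arm(rows=[[[0,0,0],[-235,96,-178],0.65],[[0,0,0],[-235,96,-178],0.65],[[0,0,0],[-235,96,-178],0.65],[[0,0,0],[-235,96,-178],0.65],[[0,0,0],[-235,96,-178],0.65],[[0,0,0],[-235,96,-178],0.65],[[0,0,0],[-235,96,-178],0.65],[[0,0,0],[-235,96,-178],0.65],[[0,0,0],[-235,96,-178],0.65],[[0,0,0],[-235,96,-178],0.65]])

```text
time: 1.77
eef_pos: [0.4661, 0.0727, 0.1192]
tcp_rot: [-0.523, -0.475, 0.476, 0.524]
contact_force: [-0.3, 0.4, 0.2]
opening: 0.352
```

```bash
python3 -c "
from h import *
st();plan([.468,.073,.07],-5.4);snap('top','g1',(230,170,350,350),3.3)"
```

```text
t 1.77 tcp [0.4661 0.0727 0.1192] F [-0.3  0.4  0.2] op 0.352
t 1.77 turn [-0.1 -0.2  0. ] | 0.0 rows; shift [ 0.4 49.2 -1.9] | 1.2 rows k 0 q6 -1.54 q1 -0.06
```

View pics/g1_top.png

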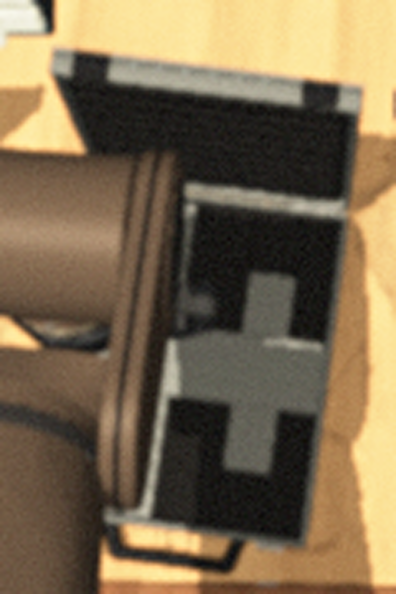

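Call:
step_arm(rows=[[[0,0,0],[0.4,70,-2],0.65],[[0,0,0],[0.4,70,-2],0.65],[[0,0,0],[0.4,95,-2],0.65],[[0,0,0],[0.4,95,-2],0.65],[[0,0,0],[0.4,95,-2],0.65],[[0,0,0],[0.4,95,-2],0.65]])

```text
time: 2.32
eef_pos: [0.4697, 0.0742, 0.0269]
tcp_rot: [0.523, 0.477, -0.475, -0.522]
contact_force: [-0.3, -0.5, 0.8]
opening: 0.351
```

```bash
python3 -c "
from h import *
st();plan([.468,.073,.008],-5.4);snap('side','g2',(260,130,440,310),4)"
```

```text
t 2.32 tcp [0.4697 0.0742 0.0269] F [-0.3 -0.5  0.8] op 0.351
t 2.32 turn [0.2 0.1 0. ] | 0.0 rows; shift [-1.3 18.9  1.6] | 0.5 rows k 0 q6 -1.54 q1 -0.06
```

View pics/g2_side.png

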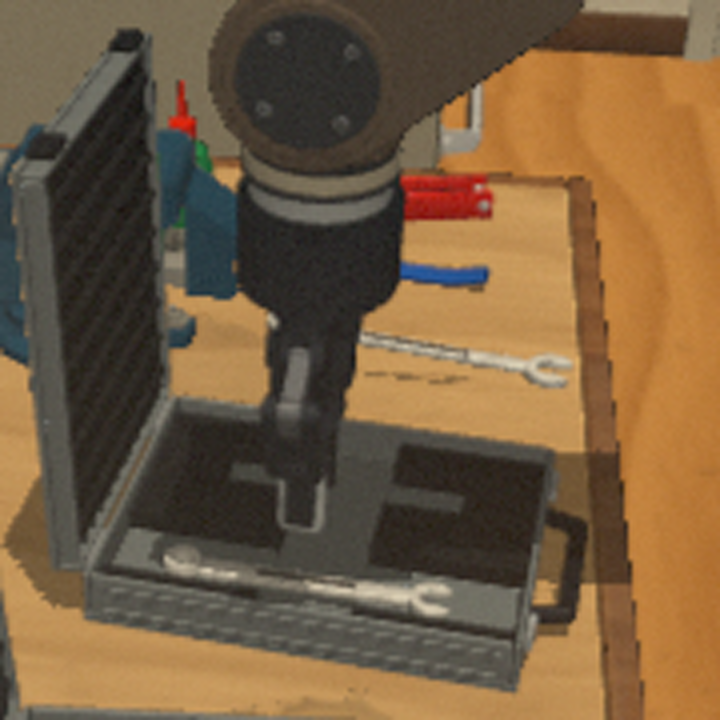

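```bash
python3 -c "
from h import *
for X in ([.4697,.0742,.027],[.4697,.09,.034],[.4697,.1,.034],[.468,.073,.013],[.4606,.0306,.021],[.37,.13,.03],[.546,.067,.015]):
  print(X,(w2p('side',X)-[260,130])*4)"
```

```text
[0.4697, 0.0742, 0.027] [304.2970362  560.61454445]
[0.4697, 0.09, 0.034] [301.87294263 569.53885204]
[0.4697, 0.1, 0.034] [300.05427665 582.33872367]
[0.468, 0.073, 0.013] [307.06322969 580.75413188]
[0.4606, 0.0306, 0.021] [328.44275489 519.18585192]
[0.37, 0.13, 0.03] [503.59846856 646.4867841 ]
[0.546, 0.067, 0.015] [158.23905695 558.01303706]
```

```bash
python3 -c "
from h import *
d=np.load('g2_side.npy');c=cal('side');K,R,t=map(np.array,(c['K'],c['R'],c['t']))
for U,V in((300,520),(300,500),(300,470),(300,440),(295,400),(320,400),(300,360),(280,420),(345,400),(320,300),(310,585),(355,500),(300,540),(300,550)):
  u,v=U//4+260,V//4+130
  print((U,V),np.round(R.T@(np.linalg.solve(K,[u,v,1.])*d[v,u]-t),3))"
```

```text
(300, 520) [0.47  0.105 0.077]
(300, 500) [0.471 0.101 0.086]
(300, 470) [0.47  0.119 0.117]
(300, 440) [0.469 0.134 0.144]
(295, 400) [0.474 0.133 0.163]
(320, 400) [0.466 0.057 0.114]
(300, 360) [0.472 0.113 0.172]
(280, 420) [0.478 0.138 0.156]
(345, 400) [ 0.462 -0.115 -0.   ]
(320, 300) [0.464 0.111 0.202]
(310, 585) [0.467 0.077 0.014]
(355, 500) [ 0.45  -0.01   0.005]
(300, 540) [0.475 0.03  0.005]
(300, 550) [0.475 0.037 0.005]
```

```bash
python3 -c "
from h import *
s=st();print(s['qpos']);snap('side','g3',(260,130,440,310),4);s=st();print(s['qpos'])"
```

```text
t 2.37 tcp [0.4703 0.0739 0.0275] F [1.1 0.1 0.3] op 0.349
[-5.77434507e-02  5.84948412e-02  2.17637631e+00  8.75257439e-05
  9.02439531e-01 -1.53513374e+00]
t 2.42 tcp [0.4705 0.0737 0.0276] F [0.8 0.2 0.6] op 0.347
[-5.81373403e-02  5.83615236e-02  2.17627304e+00  4.47841150e-05
  9.02287495e-01 -1.53514789e+00]
```

View pics/g3_side.png

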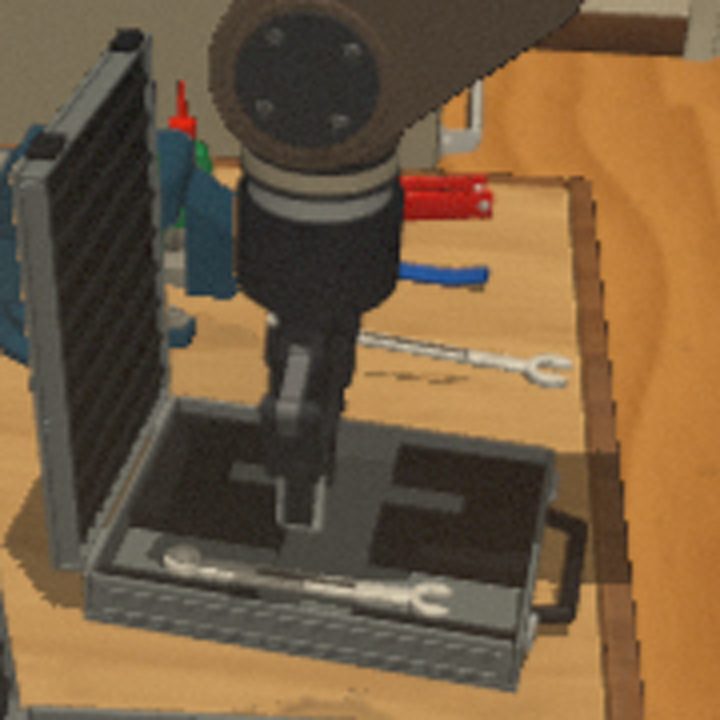

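```bash
python3 -c "
from h import *
d=np.load('g3_side.npy');c=cal('side');K,R,t=map(np.array,(c['K'],c['R'],c['t']))
print(np.round(d[236:266:1,329:343],3))
def W(u,v):return np.round(R.T@(np.linalg.solve(K,[u,v,1.])*d[v,u]-t),3)
for v in range(215,262,2):print(v,W(333,v),W(336,v),W(338,v))"
```

```text
[[0.777 0.776 0.776 0.774 0.773 0.773 0.774 0.772 0.771 0.772 0.788 0.819
  0.82  0.818]
 [0.778 0.779 0.778 0.778 0.779 0.776 0.774 0.774 0.774 0.775 0.791 0.819
  0.821 0.819]
 [0.783 0.781 0.781 0.783 0.78  0.781 0.778 0.776 0.776 0.779 0.789 0.821
  0.819 0.871]
 [0.787 0.789 0.791 0.791 0.789 0.788 0.779 0.781 0.78  0.78  0.793 0.821
  0.821 0.873]
 [0.789 0.788 0.786 0.79  0.787 0.788 0.785 0.782 0.782 0.784 0.796 0.821
  0.826 0.872]
 [0.793 0.791 0.791 0.79  0.789 0.788 0.787 0.785 0.787 0.785 0.796 0.823
  0.828 0.874]
 [0.793 0.792 0.793 0.793 0.792 0.791 0.79  0.789 0.789 0.791 0.798 0.822
  0.828 0.877]
 [0.797 0.796 0.796 0.795 0.794 0.793 0.791 0.791 0.791 0.792 0.8   0.825
  0.83  0.872]
 [0.813 0.809 0.812 0.814 0.812 0.812 0.796 0.794 0.794 0.794 0.801 0.827
  0.828 0.876]
 [0.813 0.811 0.811 0.811 0.81  0.812 0.807 0.796 0.797 0.797 0.803 0.827
  0.829 0.879]
 [0.811 0.808 0.811 0.811 0.809 0.808 0.807 0.809 0.804 0.796 0.808 0.813
  0.882 0.881]
 [0.813 0.81  0.811 0.809 0.809 0.81  0.811 0.809 0.803 0.803 0.811 0.809
  0.883 0.879]
 [0.813 0.812 0.81  0.814 0.81  
[... 2402 characters left out ...]
 [0.473 0.131 0.139] [0.468 0.133 0.141] [0.464 0.134 0.141]
243 [0.473 0.129 0.133] [0.468 0.13  0.135] [0.464 0.13  0.134]
245 [0.474 0.118 0.121] [0.468 0.129 0.129] [0.464 0.127 0.128]
247 [0.474 0.12  0.118] [0.468 0.12  0.118] [0.464 0.125 0.122]
249 [0.474 0.121 0.114] [0.468 0.122 0.115] [0.464 0.121 0.115]
251 [0.475 0.1   0.094] [0.469 0.103 0.097] [0.466 0.097 0.093]
253 [0.475 0.103 0.091] [0.469 0.104 0.093] [0.466 0.095 0.086]
255 [0.475 0.102 0.085] [0.469 0.103 0.087] [0.465 0.098 0.084]
257 [0.475 0.1   0.079] [0.469 0.102 0.082] [0.465 0.095 0.077]
259 [0.475 0.102 0.076] [0.469 0.103 0.077] [0.465 0.095 0.072]
261 [0.475 0.097 0.067] [0.469 0.098 0.069] [0.465 0.098 0.069]
```

Call:
step_arm(rows=[[[0,0,0],[-0.8,8,2.5],0.65],[[0,0,0],[-0.8,14,2.5],0.65],[[0,0,0],[-0.8,14,2.5],0.65]])

```text
time: 2.67
eef_pos: [0.4649, 0.0727, 0.0102]
tcp_rot: [-0.523, -0.475, 0.476, 0.524]
contact_force: [-0.5, -0.2, 0.0]
opening: 0.35
```

```bash
python3 -c "
from h import *
st();plan([.468,.073,.008],-5.4);_,d=snap('side','g4',(260,130,440,310),4)
c=cal('side');K,R,t=map(np.array,(c['K'],c['R'],c['t']))
def W(u,v):return np.round(R.T@(np.linalg.solve(K,[u,v,1.])*d[v,u]-t),3)
for v in range(245,282,2):print(v,W(333,v),W(336,v),W(338,v))"
```

```text
t 2.67 tcp [0.4649 0.0727 0.0102] F [-0.5 -0.2  0. ] op 0.35
t 2.67 turn [-0.1 -0.  -0. ] | 0.0 rows; shift [ 0.5  2.2 -3. ] | 0.1 rows k 0 q6 -1.54 q1 -0.06
245 [0.473 0.135 0.133] [0.467 0.136 0.135] [0.464 0.136 0.134]
247 [0.473 0.129 0.124] [0.468 0.13  0.125] [0.464 0.134 0.129]
249 [0.473 0.13  0.12 ] [0.467 0.131 0.122] [0.464 0.127 0.119]
251 [0.474 0.114 0.104] [0.468 0.127 0.115] [0.464 0.127 0.115]
253 [0.474 0.119 0.104] [0.468 0.115 0.101] [0.464 0.118 0.104]
255 [0.473 0.12  0.099] [0.468 0.117 0.097] [0.464 0.119 0.099]
257 [0.475 0.102 0.081] [0.469 0.096 0.077] [0.465 0.102 0.082]
259 [0.474 0.103 0.077] [0.469 0.1   0.075] [0.465 0.102 0.077]
261 [0.475 0.099 0.069] [0.469 0.098 0.069] [0.465 0.103 0.073]
263 [0.474 0.1   0.065] [0.469 0.1   0.066] [0.465 0.102 0.068]
265 [0.474 0.102 0.061] [0.469 0.098 0.059] [0.465 0.102 0.062]
267 [0.474 0.099 0.054] [0.469 0.097 0.054] [0.465 0.098 0.055]
269 [0.479 0.041 0.002] [0.472 0.043 0.005] [0.468 0.041 0.003]
271 [0.478 0.051 0.005] [0.471 0.049 0.004] [0.467 0.049 0.005]
273 [0.476 0.069 0.015] [0.47  0.069 0.015] [0.466 0.068 0.015]
275 [0.476 0.076 0.015] [0.469 0.076 0.016] [0.465 0.074 0.015]
277 [0.476 0.068 0.003] [0.469 0.078 0.012] [0.423 0.774 0.594]
279 [0.475 0.076 0.004] [0.469 0.074 0.004] [0.465 0.074 0.004]
281 [0.473 0.111 0.029] [0.469 0.082 0.005] [0.465 0.081 0.005]
```

View pics/g4_side.png

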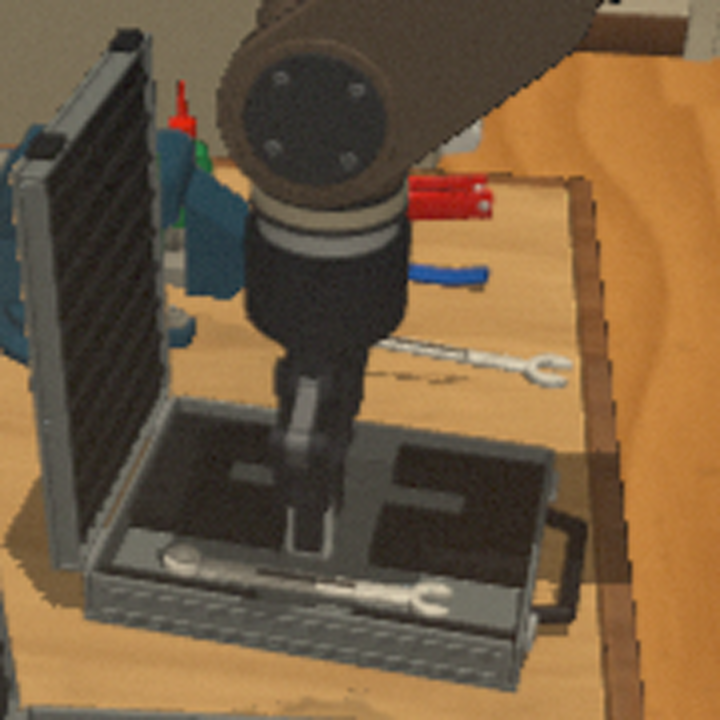

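Call:
step_arm(rows=[[[0,0,0],[0,8,-1],0.65],[[0,0,0],[0,15,-1],0.65],[[0,0,0],[0,15,-1],0.65],[[0,0,0],[0,15,-1],0.65]])

```text
time: 3.05
eef_pos: [0.4663, 0.0726, -0.0048]
tcp_rot: [-0.523, -0.475, 0.476, 0.524]
contact_force: [0.6, 0.0, 0.1]
opening: 0.348
```

```bash
cat > tip.py <<'E'
from h import *
import sys
st();_,d=snap('side',sys.argv[1],(260,130,440,310),4)
c=cal('side');K,R,t=map(np.array,(c['K'],c['R'],c['t']))
def W(u,v):return np.round(R.T@(np.linalg.solve(K,[u,v,1.])*d[v,u]-t),3)
for v in range(257,286,2):print(v,W(333,v),W(336,v),W(338,v),W(341,v))
E
python3 tip.py g5
```

```text
t 3.05 tcp [ 0.4663  0.0726 -0.0048] F [0.6 0.  0.1] op 0.348
257 [0.473 0.126 0.099] [0.467 0.13  0.103] [0.463 0.129 0.103] [0.459 0.115 0.093]
259 [0.473 0.117 0.087] [0.468 0.117 0.089] [0.463 0.126 0.095] [0.459 0.114 0.087]
261 [0.473 0.119 0.085] [0.468 0.117 0.084] [0.463 0.123 0.089] [0.458 0.115 0.083]
263 [0.474 0.102 0.067] [0.467 0.119 0.08 ] [0.464 0.12  0.081] [0.459 0.096 0.063]
265 [0.474 0.102 0.062] [0.469 0.099 0.06 ] [0.465 0.099 0.06 ] [0.459 0.095 0.057]
267 [0.474 0.1   0.055] [0.468 0.102 0.058] [0.464 0.102 0.058] [0.459 0.094 0.052]
269 [0.474 0.102 0.052] [0.468 0.102 0.052] [0.464 0.106 0.056] [0.459 0.095 0.048]
271 [0.474 0.101 0.046] [0.468 0.099 0.045] [0.464 0.102 0.048] [0.459 0.094 0.042]
273 [0.474 0.098 0.038] [0.468 0.1   0.041] [0.464 0.102 0.043] [0.459 0.093 0.036]
275 [0.475 0.078 0.017] [0.469 0.076 0.016] [0.465 0.074 0.015] [0.459 0.073 0.014]
277 [0.476 0.069 0.004] [0.469 0.078 0.012] [0.465 0.079 0.014] [0.459 0.078 0.014]
279 [0.475 0.076 0.005] [0.469 0.074 0.004] [0.465 0.074 0.004] [0.459 0.075 0.006]
281 [0.473 0.111 0.029] [0.469 0.082 0.005] [0.465 0.08  0.004] [0.458 0.08  0.004]
283 [0.472 0.113 0.026] [0.466 0.115 0.028] [0.462 0.118 0.031] [0.456 0.115 0.029]
285 [0.472 0.118 0.025] [0.466 0.116 0.023] [0.462 0.115 0.024] [0.456 0.117 0.026]
```

Call:
step_arm(rows=[[[0,0,0],[0,10,-1],0.65],[[0,0,0],[0,20,-1],0.65],[[0,0,0],[0,20,-1],0.65],[[0,0,0],[0,20,-1],0.65]])

```text
time: 3.43
eef_pos: [0.4669, 0.0726, -0.0251]
tcp_rot: [-0.522, -0.475, 0.476, 0.524]
contact_force: [-0.1, 0.8, 0.6]
opening: 0.348
```

```bash
python3 tip.py g6
```

```text
t 3.43 tcp [ 0.4669  0.0726 -0.0251] F [-0.1  0.8  0.6] op 0.348
257 [0.472 0.136 0.107] [0.466 0.138 0.109] [0.463 0.138 0.109] [0.46  0.099 0.08 ]
259 [0.472 0.137 0.103] [0.466 0.139 0.105] [0.463 0.139 0.106] [0.459 0.101 0.077]
261 [0.472 0.134 0.096] [0.466 0.135 0.097] [0.463 0.135 0.098] [0.459 0.1   0.071]
263 [0.472 0.129 0.088] [0.467 0.13  0.089] [0.463 0.133 0.092] [0.459 0.1   0.067]
265 [0.472 0.13  0.083] [0.466 0.13  0.084] [0.463 0.131 0.085] [0.459 0.098 0.06 ]
267 [0.473 0.116 0.068] [0.467 0.118 0.07 ] [0.463 0.128 0.079] [0.458 0.103 0.059]
269 [0.473 0.12  0.066] [0.467 0.118 0.066] [0.463 0.125 0.071] [0.459 0.095 0.048]
271 [0.473 0.119 0.06 ] [0.467 0.12  0.062] [0.463 0.121 0.063] [0.459 0.091 0.039]
273 [0.474 0.1   0.04 ] [0.468 0.101 0.042] [0.464 0.104 0.044] [0.459 0.091 0.035]
275 [0.474 0.1   0.035] [0.468 0.103 0.038] [0.464 0.102 0.038] [0.458 0.09  0.029]
277 [0.474 0.101 0.031] [0.468 0.098 0.029] [0.464 0.103 0.033] [0.458 0.091 0.024]
279 [0.473 0.102 0.026] [0.467 0.101 0.026] [0.463 0.103 0.029] [0.459 0.073 0.004]
281 [0.473 0.111 0.029] [0.467 0.1   0.021] [0.464 0.097 0.018] [0.458 0.08  0.004]
283 [0.472 0.115 0.027] [0.466 0.114 0.027] [0.462 0.114 0.028] [0.456 0.116 0.03 ]
285 [0.472 0.116 0.023] [0.466 0.115 0.023] [0.462 0.118 0.026] [0.456 0.118 0.027]
```

View pics/g6_side.png

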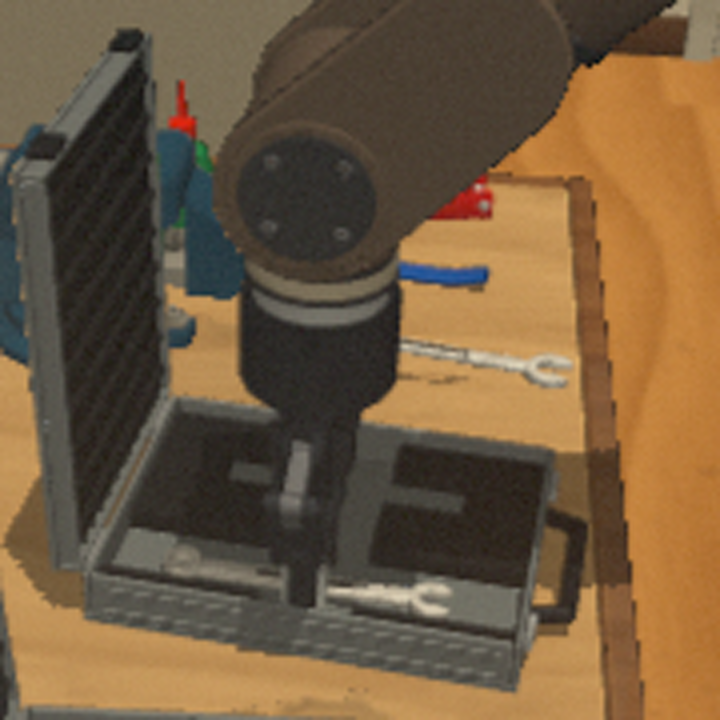

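Call:
step_arm(rows=[[[0,0,0],[0,6,-1],0.65],[[0,0,0],[0,7,-1],0.65],[[0,0,0],[0,7,-1],1],[[0,0,0],[0,7,-1],1],[[0,0,0],[0,7,-1],1],[[0,0,0],[0,7,-1],1],[[0,0,0],[0,7,-1],1],[[0,0,0],[0,7,-1],1]], newtons=40)

```text
time: 4.15
eef_pos: [0.4689, 0.0724, -0.0309]
tcp_rot: [-0.523, -0.476, 0.476, 0.523]
contact_force: [-0.5, 1.0, -2.1]
opening: 0.109
```

```bash
python3 tip.py g7
```

```text
t 4.15 tcp [ 0.4689  0.0724 -0.0309] F [-0.5  1.  -2.1] op 0.109
257 [0.473 0.129 0.102] [0.467 0.129 0.102] [0.464 0.121 0.096] [0.46  0.09  0.074]
259 [0.472 0.134 0.101] [0.467 0.134 0.102] [0.463 0.131 0.1  ] [0.46  0.093 0.071]
261 [0.472 0.136 0.098] [0.466 0.136 0.098] [0.463 0.134 0.097] [0.46  0.091 0.064]
263 [0.472 0.133 0.091] [0.466 0.135 0.093] [0.463 0.13  0.09 ] [0.459 0.092 0.06 ]
265 [0.472 0.125 0.08 ] [0.466 0.131 0.085] [0.463 0.129 0.084] [0.459 0.091 0.054]
267 [0.473 0.121 0.072] [0.467 0.122 0.073] [0.463 0.123 0.075] [0.459 0.091 0.049]
269 [0.474 0.107 0.056] [0.468 0.11  0.059] [0.463 0.116 0.064] [0.46  0.078 0.034]
271 [0.475 0.089 0.036] [0.469 0.093 0.04 ] [0.464 0.11  0.054] [0.459 0.082 0.032]
273 [0.474 0.092 0.033] [0.468 0.093 0.035] [0.465 0.091 0.034] [0.459 0.078 0.024]
275 [0.474 0.092 0.028] [0.468 0.091 0.028] [0.464 0.094 0.031] [0.459 0.074 0.015]
277 [0.474 0.09  0.021] [0.468 0.091 0.023] [0.464 0.09  0.022] [0.459 0.079 0.014]
279 [0.474 0.092 0.018] [0.468 0.092 0.019] [0.464 0.091 0.018] [0.459 0.072 0.003]
281 [0.472 0.114 0.031] [0.469 0.082 0.005] [0.464 0.086 0.009] [0.458 0.081 0.006]
283 [0.472 0.115 0.028] [0.466 0.113 0.026] [0.462 0.115 0.029] [0.457 0.115 0.029]
285 [0.472 0.116 0.023] [0.466 0.114 0.022] [0.462 0.116 0.024] [0.456 0.119 0.027]
```

View pics/g7_side.png

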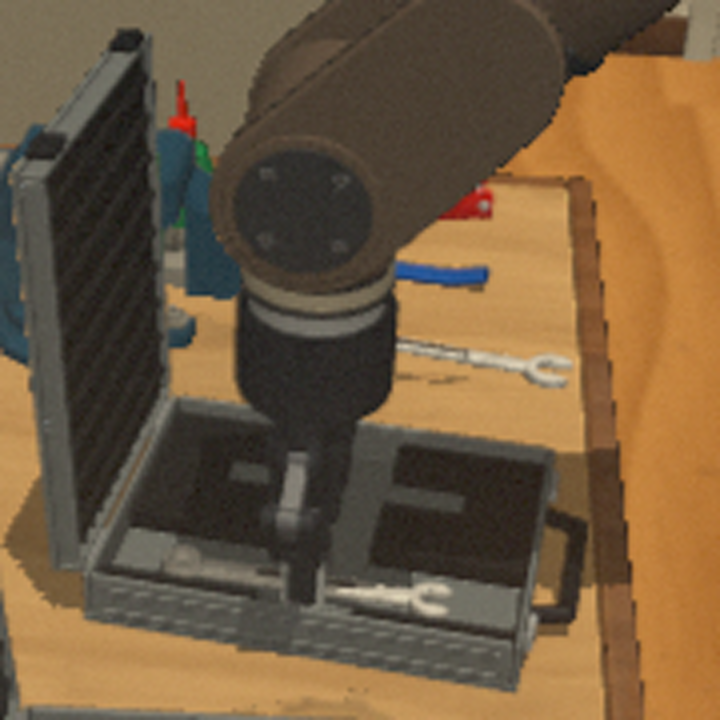

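Call:
step_arm(rows=[[[0,0,0],[0,0,0],1],[[0,0,0],[0,0,0],1],[[0,0,0],[0,0,0],1],[[0,0,0],[0,0,0],1]], newtons=60)

```text
time: 4.53
eef_pos: [0.4691, 0.0724, -0.0308]
tcp_rot: [0.523, 0.476, -0.476, -0.523]
contact_force: [-0.2, 0.4, 0.2]
opening: 0.1
```

Call:
step_arm(rows=[[[0,0,0],[0,-15,0],1],[[0,0,0],[0,-40,0],1],[[0,0,0],[0,-60,0],1],[[0,0,0],[0,-60,0],1],[[0,0,0],[0,-60,0],1]])

```text
time: 4.95
eef_pos: [0.47, 0.0724, 0.03]
tcp_rot: [0.524, 0.476, -0.475, -0.522]
contact_force: [0.2, 0.1, -0.4]
opening: 0.104
```

```bash
python3 tip.py g8 | head -1
```

```text
t 4.95 tcp [0.47   0.0724 0.03  ] F [ 0.2  0.1 -0.4] op 0.104
```

View pics/g8_side.png

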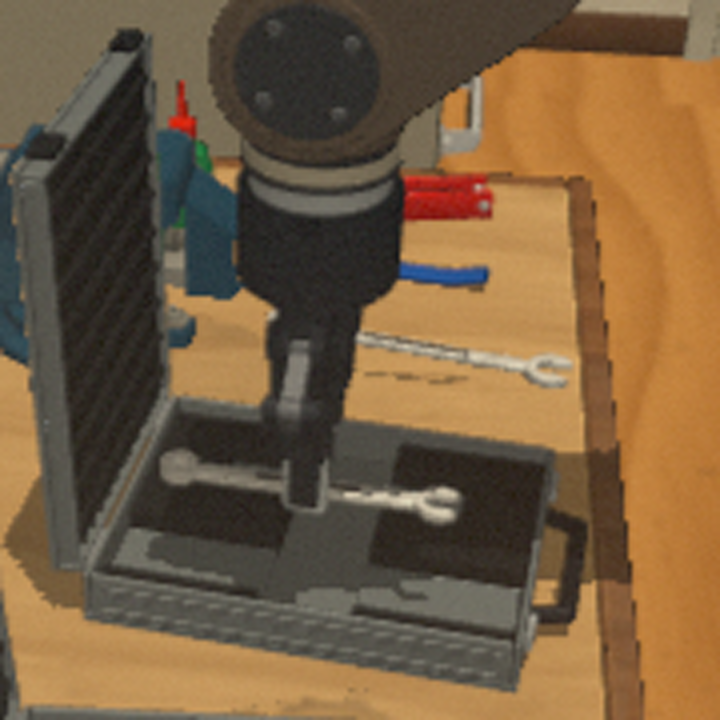

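```bash
python3 -c "
from h import *
plan([.4753,.2346,.03],3.7)"
```

```text
t 5.0 turn [-0.  -9.1  0. ] | 1.3 rows; shift [162.1  -1.3   8.7] | 3.9 rows k 0 q6 -1.54 q1 -0.06
```

Call:
step_arm(rows=[[[0,-3,0],[30,0,4],1],[[0,-6,0],[65,0,6],1],[[0,-9.1,0],[100,0,8],1],[[0,-9.1,0],[135,0,8.7],1],[[0,-9.1,0],[162,0,8.7],1],[[0,-9.1,0],[162,0,8.7],1],[[0,-9.1,0],[162,0,8.7],1],[[0,-9.1,0],[162,0,8.7],1],[[0,-9.1,0],[162,0,8.7],1]])

```text
time: 5.75
eef_pos: [0.4747, 0.2334, 0.0278]
tcp_rot: [-0.484, -0.515, 0.516, 0.484]
contact_force: [0.6, -0.5, -0.8]
opening: 0.104
```

```bash
python3 -c "
from h import *
st();plan([.4753,.2346,-.031],3.7);snap('side','g9',(200,180,440,360),3);snap('top','g9',(95,165,265,345),3)"
```

```text
t 5.75 tcp [0.4747 0.2334 0.0278] F [ 0.6 -0.5 -0.8] op 0.104
t 5.75 turn [-0.1 -0.1 -0. ] | 0.0 rows; shift [ 1.2 58.8 -0.8] | 1.4 rows k 0 q6 -1.37 q1 0.27
```

View pics/g9_side.png

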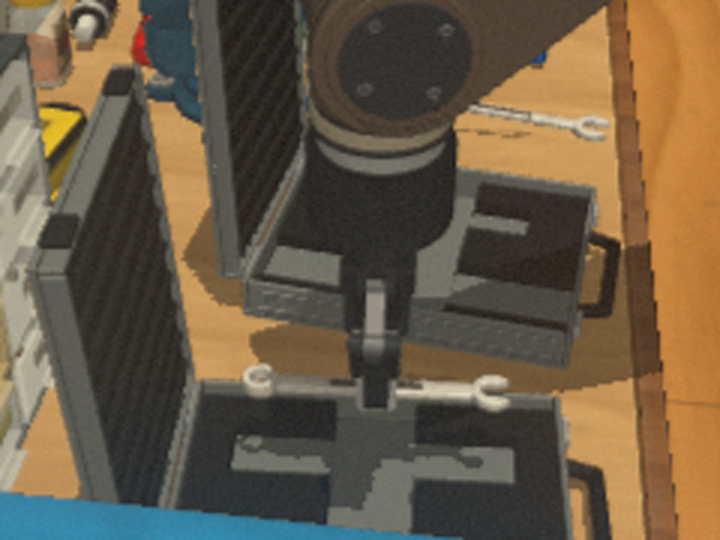

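View pics/g9_top.png

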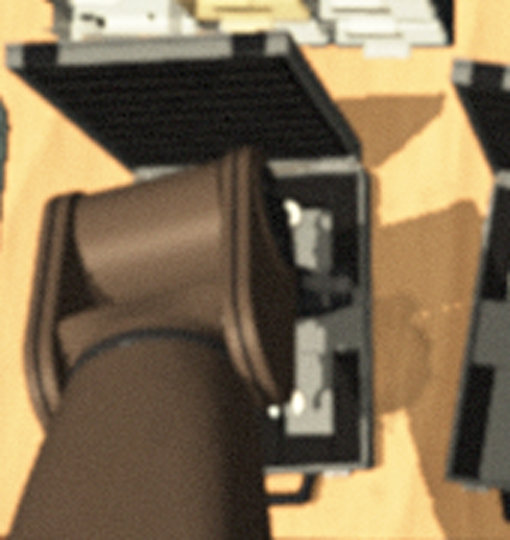

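Call:
step_arm(rows=[[[0,0,0],[1,30,-0.5],1],[[0,0,0],[1,45,-0.5],1],[[0,0,0],[1,52,-0.5],1],[[0,0,0],[1,57,-0.5],1],[[0,0,0],[1,57,-0.5],1],[[0,0,0],[1,57,-0.5],1]])

```text
time: 6.35
eef_pos: [0.4767, 0.2354, -0.0273]
tcp_rot: [0.484, 0.516, -0.515, -0.484]
contact_force: [-0.5, 0.5, -0.0]
opening: 0.102
```

```bash
python3 -c "
from h import *
st();snap('side','g10',(200,180,440,360),3)"
```

```text
t 6.35 tcp [ 0.4767  0.2354 -0.0273] F [-0.5  0.5 -0. ] op 0.102
```

View pics/g10_side.png

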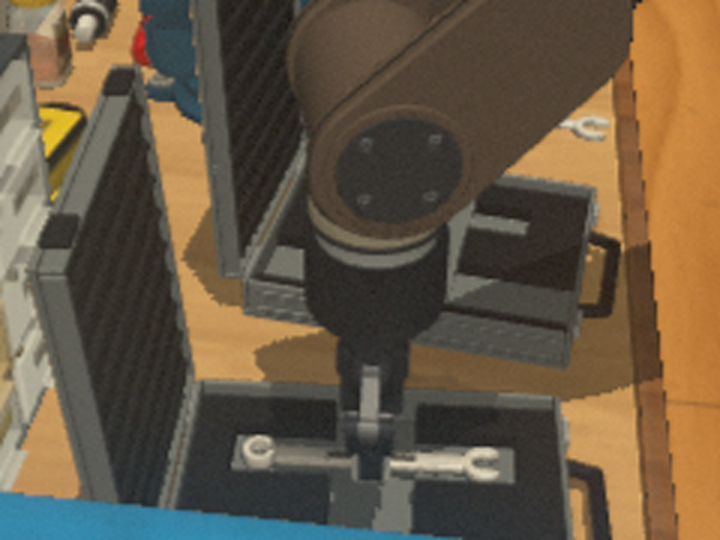

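Call:
step_arm(rows=[[[0,0,0],[0,2.5,0],1],[[0,0,0],[0,2.5,0],0.65],[[0,0,0],[0,2.5,0],0.65],[[0,0,0],[0,2.5,0],0.65],[[0,0,0],[0,2.5,0],0.65],[[0,0,0],[0,-30,0],0.65],[[0,0,0],[0,-70,0],0.65],[[0,0,0],[0,-110,0],0.65],[[0,0,0],[0,-120,0],0.65],[[0,0,0],[0,-120,0],0.65]])

```text
time: 7.23
eef_pos: [0.4796, 0.2366, 0.0972]
tcp_rot: [0.486, 0.519, -0.513, -0.482]
contact_force: [-0.0, 0.0, 0.5]
opening: 0.349
```

```bash
python3 -c "
from h import *
st();snap('side','g11',(200,180,440,360),3);plan([.4232,-.1798,.08],-12)"
```

```text
t 7.23 tcp [0.4796 0.2366 0.0972] F [-0.   0.   0.5] op 0.349
t 7.28 turn [ 0.2 15.7  0.1] | 2.2 rows; shift [-411.4   13.4   80.9] | 10.1 rows k 0 q6 -1.37 q1 0.27
```

View pics/g11_side.png

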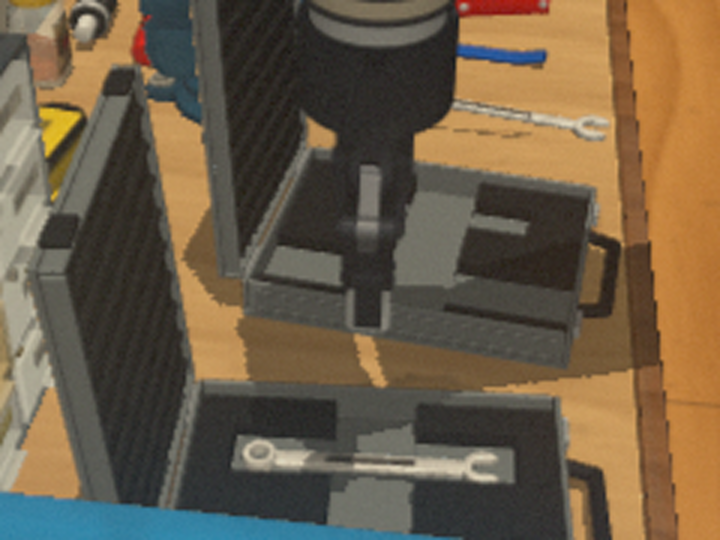

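Call:
step_arm(rows=[[[0,3,0],[-41,-5,8],0.65],[[0,7,0],[-82,-5,16],0.65],[[0,15.7,0],[-411,-5,81],0.65],[[0,15.7,0],[-411,-5,81],0.65],[[0,15.7,0],[-411,-5,81],0.65],[[0,15.7,0],[-411,-5,81],0.65],[[0,15.7,0],[-411,-5,81],0.65],[[0,15.7,0],[-411,-5,81],0.65],[[0,15.7,0],[-411,-5,81],0.65],[[0,15.7,0],[-411,-5,81],0.65]])

```text
time: 8.12
eef_pos: [0.4195, -0.1781, 0.0944]
tcp_rot: [-0.548, -0.444, 0.445, 0.551]
contact_force: [0.6, -0.4, 0.1]
opening: 0.35
```

Call:
step_arm(rows=[[[0,0,0],[0,0,0],0.65],[[0,0,0],[0,0,0],0.65],[[0,0,0],[0,0,0],0.65]])

```text
time: 8.37
eef_pos: [0.4205, -0.1762, 0.0949]
tcp_rot: [-0.548, -0.444, 0.445, 0.551]
contact_force: [-0.3, -0.2, 0.4]
opening: 0.349
```

```bash
python3 -c "
from h import *
st();snap('side','l1',(260,130,440,310),4);snap('top','l1',(350,170,500,350),3);plan([.4232,-.1798,-.01],-12)"
```

```text
t 8.37 tcp [ 0.4205 -0.1762  0.0949] F [-0.3 -0.2  0.4] op 0.349
t 8.47 turn [-0.2  0.1  0.1] | 0.0 rows; shift [ -4.  105.7  -3.1] | 2.5 rows k 0 q6 -1.98 q1 -0.62
```

View pics/l1_side.png

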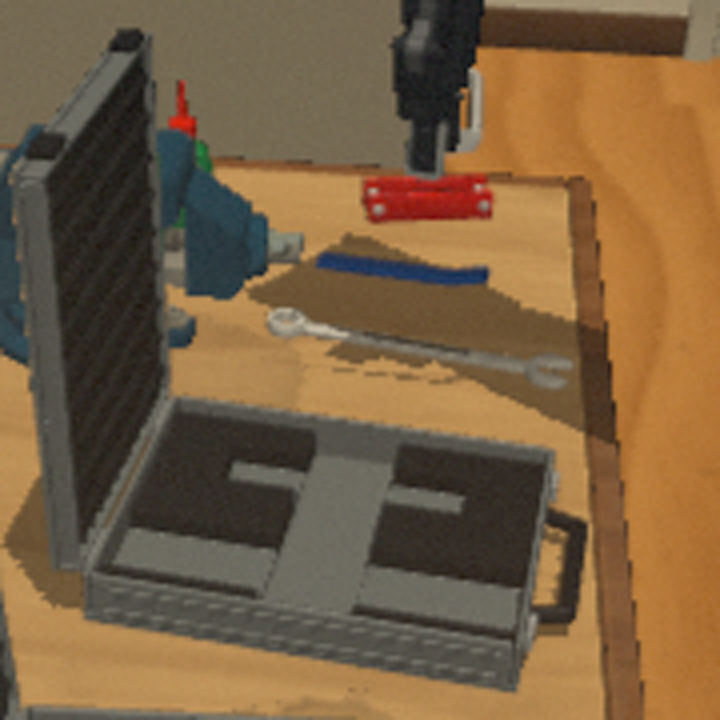

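View pics/l1_top.png

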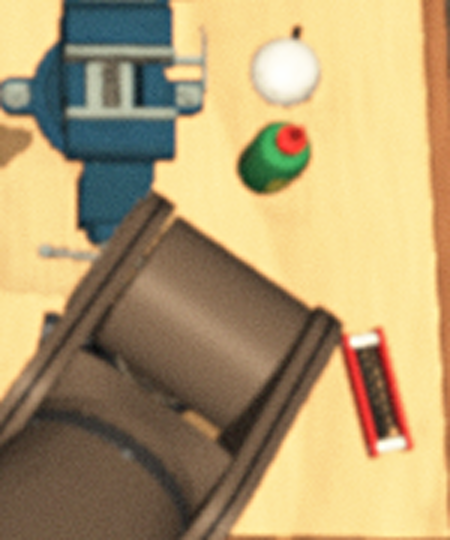

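Call:
step_arm(rows=[[[0,0,0],[-4,40,-3],0.65],[[0,0,0],[-4,80,-3],0.65],[[0,0,0],[-4,110,-3],0.65],[[0,0,0],[-4,120,-3],0.65],[[0,0,0],[-4,120,-3],0.65],[[0,0,0],[-4,120,-3],0.65]])

```text
time: 8.97
eef_pos: [0.4245, -0.1811, -0.0225]
tcp_rot: [-0.549, -0.445, 0.445, 0.549]
contact_force: [-0.2, -0.1, 0.6]
opening: 0.35
```

```bash
cat > tip2.py <<'E'
from h import *
import sys
s=st();_,d=snap('side',sys.argv[1],(260,130,440,310),4)
phi=float(sys.argv[2])
c=cal('side');K,R,t=map(np.array,(c['K'],c['R'],c['t']))
v,u=np.nonzero((d>0.3));X=(R.T@(np.linalg.solve(K,np.c_[u,v,np.ones_like(u)].T)*d[v,u]-t[:,None])).T
a=np.radians(phi);al=(X[:,:2]-s["eef_pos"][:2])@[np.cos(a),np.sin(a)];ac=(X[:,:2]-s["eef_pos"][:2])@[-np.sin(a),np.cos(a)]
m=(abs(al)<.008)&(ac>0.01)&(ac<.06)
for lo in np.arange(-.005,.1,.005):
    k=m&(X[:,2]>=lo)&(X[:,2]<lo+.005)
    if k.sum(): print("z",round(lo*1000),"n",k.sum(),"across",np.round(np.percentile(ac[k],[5,50,95])*1000))
E
python3 tip2.py l2 -12
```

```text
t 8.97 tcp [ 0.4245 -0.1811 -0.0225] F [-0.2 -0.1  0.6] op 0.35
z -5 n 44 across [13. 37. 57.]
z 0 n 28 across [16. 34. 56.]
z 10 n 1 across [20. 20. 20.]
z 15 n 8 across [20. 23. 24.]
z 20 n 7 across [23. 27. 29.]
z 25 n 14 across [20. 26. 31.]
z 30 n 10 across [22. 28. 31.]
z 35 n 12 across [22. 29. 32.]
z 40 n 14 across [22. 28. 30.]
z 45 n 7 across [29. 30. 31.]
z 50 n 5 across [29. 30. 31.]
z 60 n 5 across [43. 44. 48.]
z 65 n 12 across [44. 46. 49.]
z 70 n 15 across [37. 44. 51.]
z 75 n 3 across [23. 23. 51.]
z 80 n 10 across [23. 55. 56.]
z 85 n 9 across [37. 56. 58.]
z 90 n 11 across [37. 58. 59.]
z 95 n 3 across [30. 60. 60.]
```

View pics/l2_side.png

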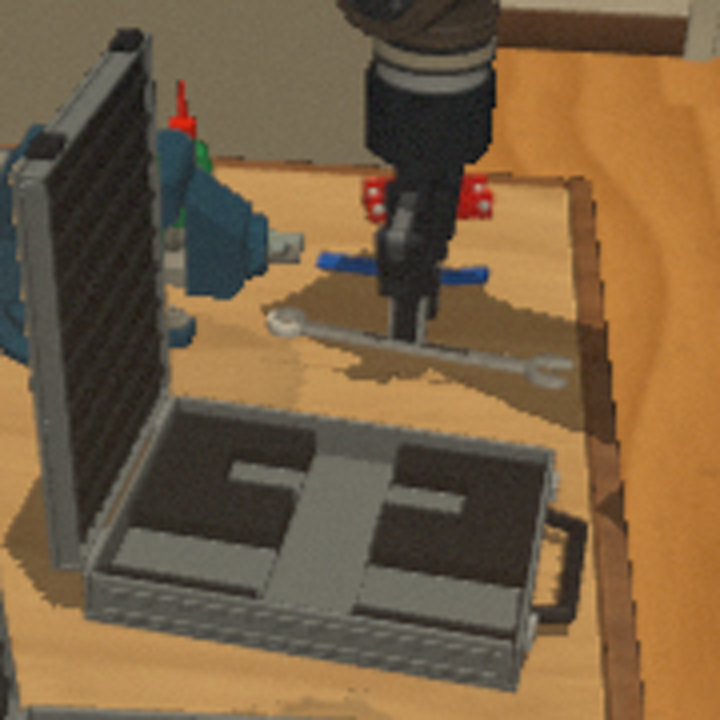

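Call:
step_arm(rows=[[[0,0,0],[-1,8,0],0.65],[[0,0,0],[-1,13,0],0.65],[[0,0,0],[-1,13,0],0.65],[[0,0,0],[-1,14,0],0.65]])

```text
time: 9.35
eef_pos: [0.4241, -0.183, -0.0365]
tcp_rot: [0.55, 0.445, -0.445, -0.549]
contact_force: [1.0, -0.8, 0.0]
opening: 0.354
```

Call:
step_arm(rows=[[[0,0,0],[0,0,0],1],[[0,0,0],[0,0,0],1],[[0,0,0],[0,0,0],1],[[0,0,0],[0,0,0],1],[[0,0,0],[0,0,0],1],[[0,0,0],[0,0,0],1],[[0,0,0],[0,0,0],1],[[0,0,0],[0,0,0],1]])

```text
time: 10.02
eef_pos: [0.4243, -0.1832, -0.0362]
tcp_rot: [0.55, 0.445, -0.445, -0.549]
contact_force: [-0.8, 1.2, 5.2]
opening: 0.099
```

```bash
python3 tip2.py l3 -12|head -8
```

```text
t 10.02 tcp [ 0.4243 -0.1832 -0.0362] F [-0.8  1.2  5.2] op 0.099
z -5 n 40 across [13. 35. 56.]
z 0 n 34 across [12. 32. 50.]
z 5 n 6 across [12. 15. 18.]
z 10 n 11 across [13. 16. 19.]
z 15 n 7 across [15. 17. 19.]
z 20 n 12 across [14. 18. 20.]
z 25 n 12 across [14. 18. 20.]
```

View pics/l3_side.png

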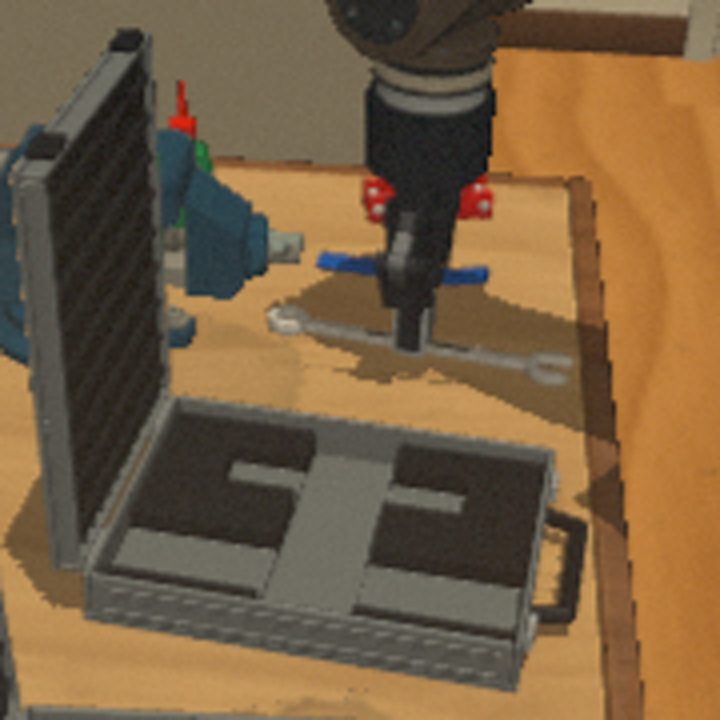

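Call:
step_arm(rows=[[[0,0,0],[0,-10,3],1],[[0,0,0],[0,-17,15],1],[[0,0,0],[0,-17,34],1],[[0,0,0],[10,-17,34],1],[[0,0,0],[35,-20,34],1],[[0,0,0],[65,-22,34],1],[[0,0,0],[80,-22,34],1],[[0,0,0],[80,-30,30],1],[[0,0,0],[80,-60,30],1],[[0,0,0],[80,-80,30],1]])

```text
time: 10.9
eef_pos: [0.4113, -0.0981, 0.044]
tcp_rot: [-0.549, -0.445, 0.445, 0.55]
contact_force: [1.4, -0.3, -1.2]
opening: 0.099
```

```bash
python3 -c "
from h import *
st();snap('side','l4',(260,130,440,310),4);
a=-.1195;c=np.array([.4606,.0306])+.04*np.array([-np.sin(a),np.cos(a)]);print(c)
t=c+.0018*np.array([np.cos(a),np.sin(a)]);print(t);plan([*t,.045],np.degrees(a))"
```

```text
t 10.9 tcp [ 0.4113 -0.0981  0.044 ] F [ 1.4 -0.3 -1.2] op 0.099
[0.46536863 0.07031473]
[0.46715579 0.07010015]
t 10.95 turn [ 0.3 -5.1 -0.1] | 0.7 rows; shift [177.    2.7 -17. ] | 4.3 rows k 0 q6 -1.84 q1 -0.48
```

View pics/l4_side.png

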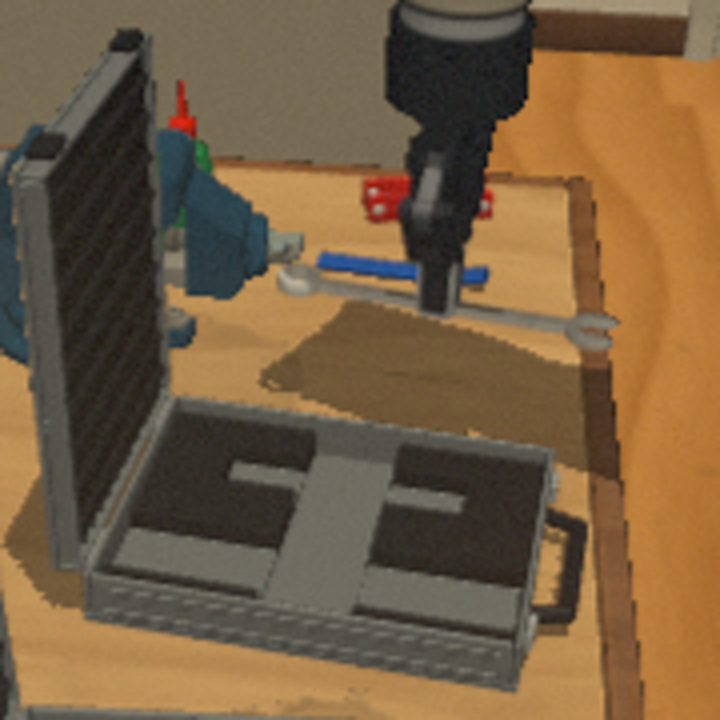

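Call:
step_arm(rows=[[[0,-2,0],[35,0,6],1],[[0,-5.1,0],[75,0,0],1],[[0,-5.1,0],[115,0,-8],1],[[0,-5.1,0],[150,0,-14],1],[[0,-5.1,0],[177,0,-17],1],[[0,-5.1,0],[177,0,-17],1],[[0,-5.1,0],[177,0,-17],1],[[0,-5.1,0],[177,0,-17],1]])

```text
time: 11.62
eef_pos: [0.4643, 0.0708, 0.0425]
tcp_rot: [-0.529, -0.469, 0.469, 0.529]
contact_force: [-0.0, -0.8, -1.3]
opening: 0.091
```

```bash
python3 -c "
from h import *
st();snap('side','l5',(260,130,440,310),4);plan([.4672,.0701,-.028],-6.85)"
```

```text
t 11.62 tcp [0.4643 0.0708 0.0425] F [-0.  -0.8 -1.3] op 0.091
t 11.67 turn [-0.1 -0.1 -0. ] | 0.0 rows; shift [ 0.  70.6 -3.1] | 1.7 rows k 0 q6 -1.51 q1 -0.07
```

View pics/l5_side.png

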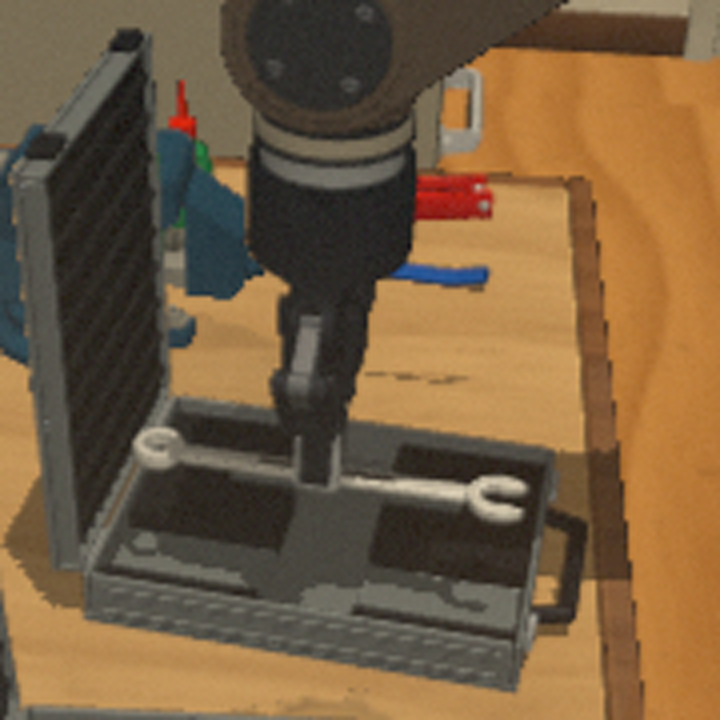

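Call:
step_arm(rows=[[[0,0,0],[0,30,-2.5],1],[[0,0,0],[0,48,-2.5],1],[[0,0,0],[0,58,-2.5],1],[[0,0,0],[0,66,-2.5],1],[[0,0,0],[0,66,-2.5],1],[[0,0,0],[0,66,-2.5],1]])

```text
time: 12.17
eef_pos: [0.4673, 0.0705, -0.0227]
tcp_rot: [0.53, 0.469, -0.469, -0.53]
contact_force: [0.6, -0.5, -1.4]
opening: 0.098
```

```bash
python3 -c "
from h import *
st();snap('side','l6',(260,130,440,310),4)"
```

```text
t 12.17 tcp [ 0.4673  0.0705 -0.0227] F [ 0.6 -0.5 -1.4] op 0.098
```

View pics/l6_side.png

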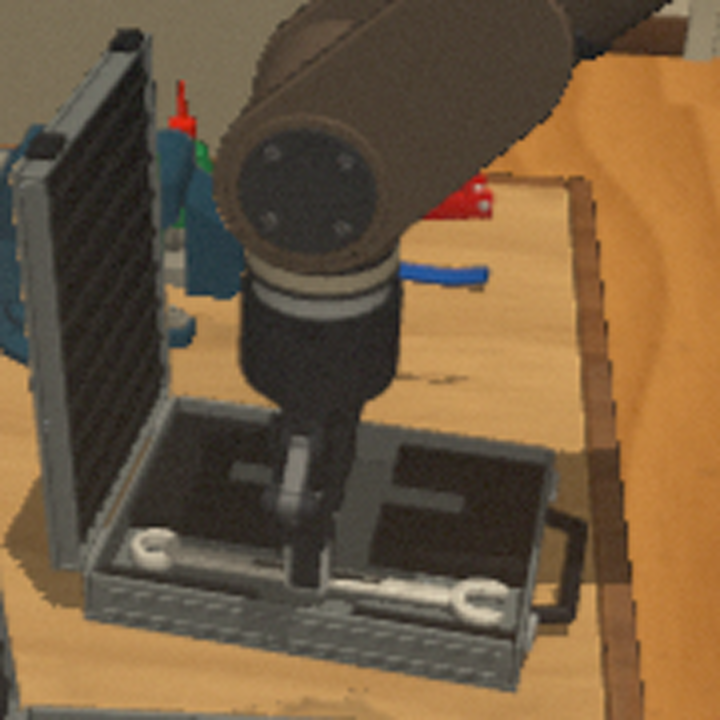

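Call:
step_arm(rows=[[[0,0,0],[0,0,-3],1],[[0,0,0],[0,3.5,-3],1],[[0,0,0],[0,3.5,-3],1],[[0,0,0],[0,3.5,-3],0.65],[[0,0,0],[0,3.5,-3],0.65],[[0,0,0],[0,3.5,-3],0.65],[[0,0,0],[0,-30,-3],0.65],[[0,0,0],[0,-70,-3],0.65],[[0,0,0],[0,-110,-3],0.65],[[0,0,0],[0,-120,-3],0.65]])

```text
time: 13.05
eef_pos: [0.4747, 0.0705, 0.1042]
tcp_rot: [0.532, 0.472, -0.466, -0.526]
contact_force: [0.1, 0.6, 0.6]
opening: 0.35
```

```bash
python3 -c "
from h import *
st();snap('side','l7',(260,130,440,310),4);plan([.4349,-.2733,.1],-7.26)"
```

```text
t 13.05 tcp [0.4747 0.0705 0.1042] F [0.1 0.6 0.6] op 0.35
t 13.1 turn [0.7 0.4 0. ] | 0.1 rows; shift [-346.1    3.8   -1.7] | 8.3 rows k 0 q6 -1.51 q1 -0.06
```

View pics/l7_side.png

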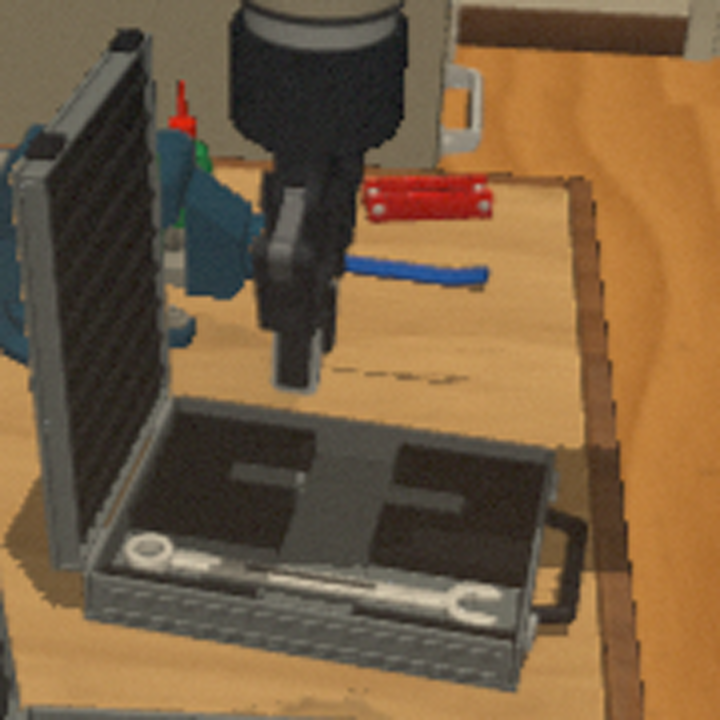

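Call:
step_arm(rows=[[[0,0,0],[-41,0,4],0.55],[[0,0,0],[-82,0,6],0.55],[[0,0,0],[-346,0,0],0.55],[[0,0,0],[-346,0,0],0.55],[[0,0,0],[-346,0,0],0.55],[[0,0,0],[-346,0,0],0.55],[[0,0,0],[-346,0,0],0.55],[[0,0,0],[-346,0,0],0.55],[[0,0,0],[-346,0,0],0.55],[[0,0,0],[-346,0,0],0.55]])

```text
time: 13.93
eef_pos: [0.4275, -0.2757, 0.0961]
tcp_rot: [-0.53, -0.467, 0.468, 0.531]
contact_force: [0.1, -0.2, 0.0]
opening: 0.452
```

Call:
step_arm(rows=[[[0,0,0],[0,0,0],0.55],[[0,0,0],[0,0,0],0.55],[[0,0,0],[0,0,0],0.55]])

```text
time: 14.18
eef_pos: [0.4282, -0.2709, 0.0964]
tcp_rot: [-0.528, -0.469, 0.469, 0.529]
contact_force: [-0.3, -0.0, -0.1]
opening: 0.452
```

```bash
python3 -c "
from h import *
st();plan([.4349,-.2733,-.022],-7.26)"
```

```text
t 14.18 tcp [ 0.4282 -0.2709  0.0964] F [-0.3 -0.  -0.1] op 0.452
t 14.18 turn [-0.1  0.4  0.1] | 0.1 rows; shift [ -1.7 118.3  -7.1] | 2.8 rows k 0 q6 -2.22 q1 -0.76
```

Call:
step_arm(rows=[[[0,0,0],[-1.7,40,-6],0.55],[[0,0,0],[-1.7,80,-6],0.55],[[0,0,0],[-1.7,105,-6],0.55],[[0,0,0],[-1.7,116,-6],0.55],[[0,0,0],[-1.7,116,-6],0.55],[[0,0,0],[-1.7,116,-6],0.55]])

```text
time: 14.68
eef_pos: [0.4346, -0.2747, -0.0184]
tcp_rot: [0.529, 0.469, -0.469, -0.529]
contact_force: [0.6, -1.2, 0.7]
opening: 0.45
```

```bash
python3 tip2.py t1 -7.26 | head -12; python3 -c "
from h import *
plan([.4349,-.2733,-.034],-7.26)"
```

```text
t 14.68 tcp [ 0.4346 -0.2747 -0.0184] F [ 0.6 -1.2  0.7] op 0.45
z -5 n 35 across [13. 34. 52.]
z 0 n 22 across [15. 34. 59.]
z 5 n 2 across [11. 12. 13.]
z 20 n 9 across [24. 26. 28.]
z 25 n 8 across [27. 31. 33.]
z 30 n 13 across [26. 33. 35.]
z 35 n 9 across [25. 33. 36.]
z 40 n 8 across [25. 33. 34.]
z 45 n 12 across [26. 33. 35.]
z 50 n 10 across [29. 32. 35.]
z 55 n 5 across [32. 36. 37.]
t 14.73 turn [ 0.1  0.4 -0.1] | 0.1 rows; shift [ 2.4 16.8  0.9] | 0.4 rows k 0 q6 -2.21 q1 -0.76
```

View pics/t1_side.png

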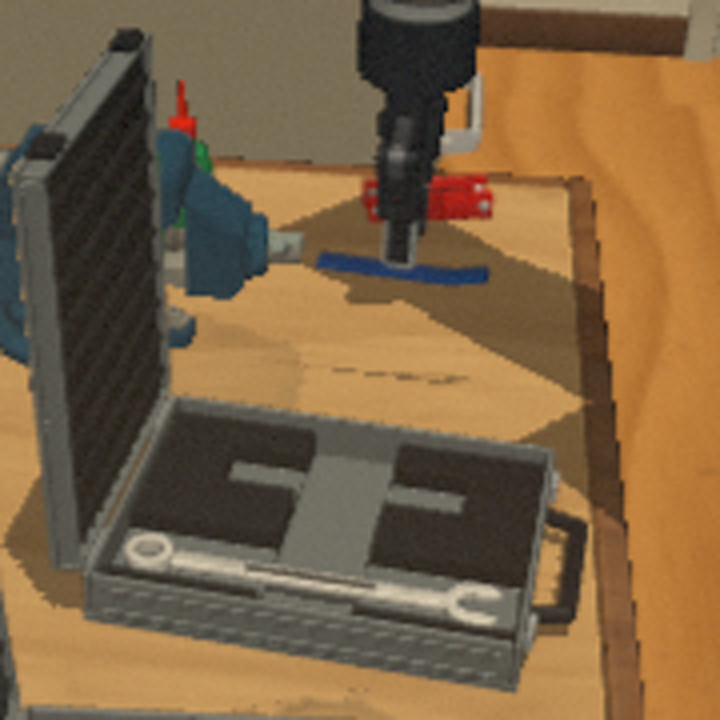

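Call:
step_arm(rows=[[[0,0,0],[1.5,10,0],0.55],[[0,0,0],[1.5,15,0],0.55],[[0,0,0],[1.5,16.5,0],0.55],[[0,0,0],[1.5,16.5,0],1],[[0,0,0],[1.5,16.5,0],1],[[0,0,0],[1.5,16.5,0],1],[[0,0,0],[1.5,16.5,0],1],[[0,0,0],[1.5,16.5,0],1],[[0,0,0],[1.5,16.5,0],1],[[0,0,0],[1.5,16.5,0],1]], newtons=40)

```text
time: 15.57
eef_pos: [0.4345, -0.2741, -0.035]
tcp_rot: [0.53, 0.469, -0.469, -0.529]
contact_force: [-0.5, -0.6, 2.2]
opening: 0.174
```

```bash
python3 tip2.py t2 -7.26 | head -6
```

```text
t 15.57 tcp [ 0.4345 -0.2741 -0.035 ] F [-0.5 -0.6  2.2] op 0.174
z -5 n 38 across [14. 35. 56.]
z 0 n 20 across [13. 42. 59.]
z 5 n 6 across [14. 17. 19.]
z 10 n 12 across [12. 20. 23.]
z 15 n 9 across [16. 21. 24.]
```

View pics/t2_side.png

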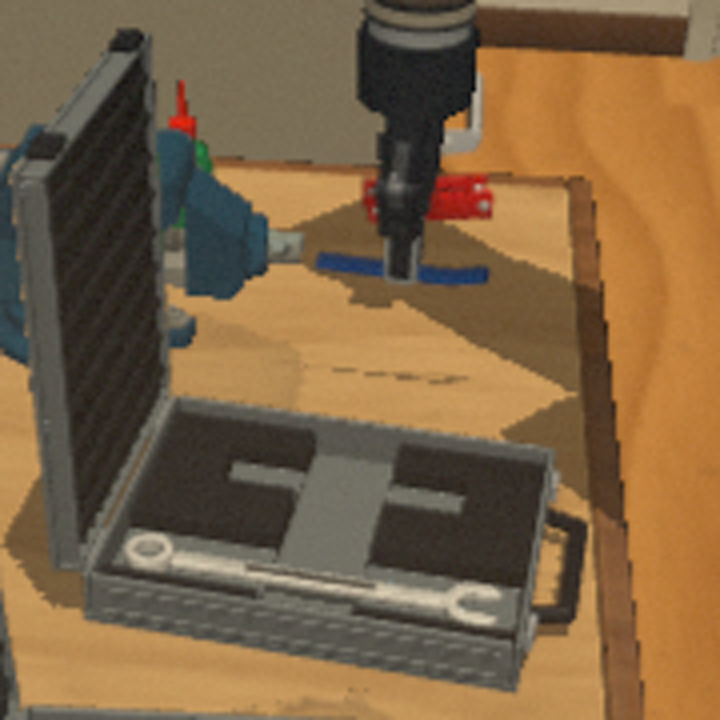

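Call:
step_arm(rows=[[[0,0,0],[0,-20,0],1],[[0,0,0],[0,-60,0],1],[[0,0,0],[0,-100,5],1],[[0,0,0],[15,-125,8],1],[[0,0,0],[50,-125,5],1],[[0,0,0],[90,-125,2],1],[[0,0,0],[130,-125,0],1],[[0,0,0],[170,-125,0],1],[[0,0,0],[210,-125,0],1],[[0,0,0],[240,-125,0],1]])

```text
time: 16.45
eef_pos: [0.4626, -0.0327, 0.0894]
tcp_rot: [-0.529, -0.469, 0.469, 0.529]
contact_force: [0.2, -0.2, -0.0]
opening: 0.171
```

```bash
python3 -c "
from h import *
st();plan([.4558,-.0091,.03],-6.85)"
```

```text
t 16.45 tcp [ 0.4626 -0.0327  0.0894] F [ 0.2 -0.2 -0. ] op 0.171
t 16.45 turn [-0. -0.  0.] | 0.0 rows; shift [22.6 59.4  9.6] | 1.5 rows k 0 q6 -1.74 q1 -0.29
```

Call:
step_arm(rows=[[[0,0,0],[22,20,8],1],[[0,0,0],[22,40,8],1],[[0,0,0],[22,58,8],1],[[0,0,0],[22,58,8],1],[[0,0,0],[22,58,8],1],[[0,0,0],[22,58,8],1]])

```text
time: 16.95
eef_pos: [0.4586, -0.0131, 0.0324]
tcp_rot: [0.53, 0.469, -0.469, -0.529]
contact_force: [-0.6, -0.5, 1.3]
opening: 0.171
```

```bash
python3 -c "
from h import *
st();plan([.4558,-.0091,-.023],-6.85);snap('side','t3',(260,130,440,310),4);snap('top','t3',(235,175,355,350),3)"
```

```text
t 16.95 tcp [ 0.4586 -0.0131  0.0324] F [-0.6 -0.5  1.3] op 0.171
t 16.95 turn [ 0.1 -0.1 -0. ] | 0.0 rows; shift [ 3.6 55.4  3.3] | 1.3 rows k 0 q6 -1.7 q1 -0.25
```

View pics/t3_side.png

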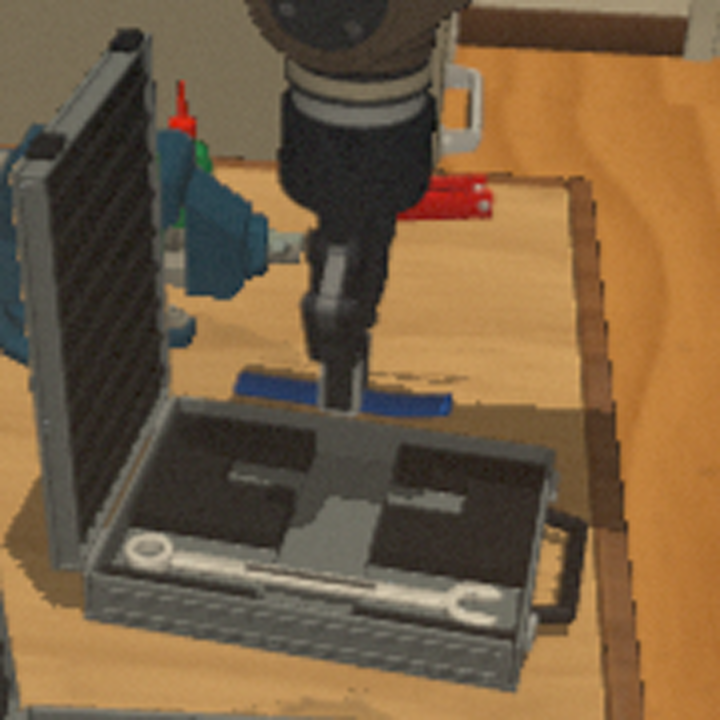

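View pics/t3_top.png

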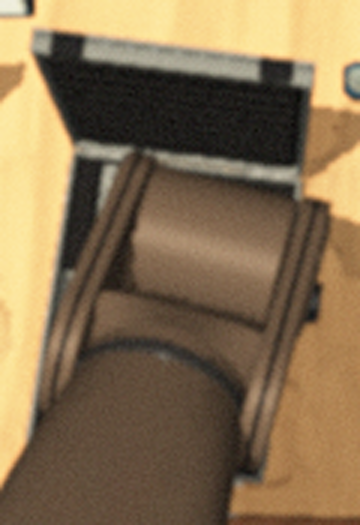

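Call:
step_arm(rows=[[[0,0,0],[3.5,20,3],1],[[0,0,0],[3.5,38,3],1],[[0,0,0],[3.5,48,3],1],[[0,0,0],[3.5,53,3],1],[[0,0,0],[3.5,53,3],1],[[0,0,0],[3.5,53,3],1]])

```text
time: 17.55
eef_pos: [0.4561, -0.0092, -0.0208]
tcp_rot: [0.53, 0.469, -0.469, -0.529]
contact_force: [-0.0, 0.2, 0.2]
opening: 0.171
```

```bash
python3 -c "
from h import *
st();plan([.4558,-.0091,-.026],-6.85);snap('side','t4',(260,130,440,310),4)"
```

```text
t 17.55 tcp [ 0.4561 -0.0092 -0.0208] F [-0.   0.2  0.2] op 0.171
t 17.55 turn [ 0.1 -0.1 -0. ] | 0.0 rows; shift [0.1 5.2 0.3] | 0.1 rows k 0 q6 -1.69 q1 -0.24
```

View pics/t4_side.png

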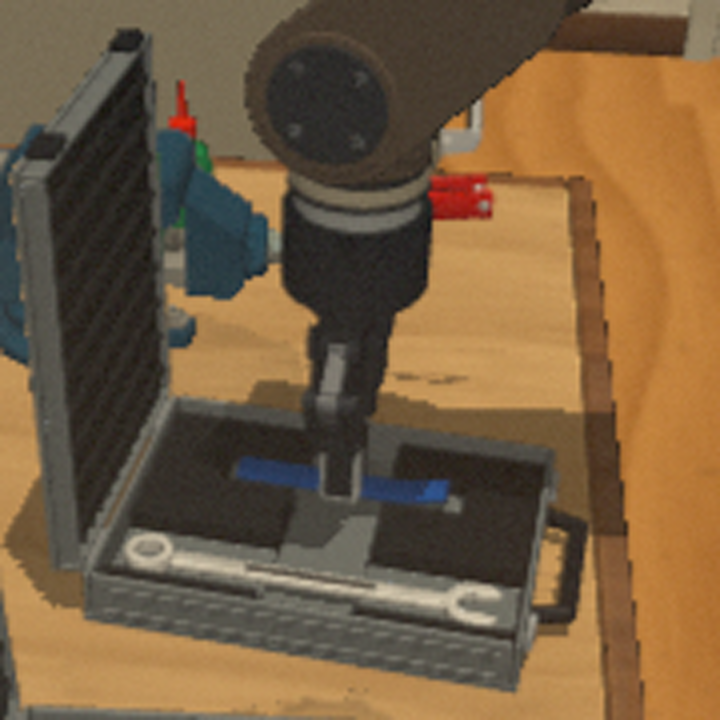

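Call:
step_arm(rows=[[[0,0,0],[0,2,2],1],[[0,0,0],[0,4.5,2],1],[[0,0,0],[0,4.5,2],1],[[0,0,0],[0,4.5,2],0.6],[[0,0,0],[0,4.5,2],0.6],[[0,0,0],[0,4.5,2],0.6],[[0,0,0],[0,-25,2],0.6],[[0,0,0],[0,-65,2],0.6],[[0,0,0],[0,-105,2],0.5],[[0,0,0],[0,-130,2],0.4]])

```text
time: 18.43
eef_pos: [0.4549, -0.009, 0.1124]
tcp_rot: [0.531, 0.47, -0.468, -0.528]
contact_force: [1.1, -0.3, 0.4]
opening: 0.598
```

```bash
python3 -c "
from h import *
st();snap('side','t5',(260,130,440,310),4);plan([.4211,-.3652,.13],11.35)"
```

```text
t 18.43 tcp [ 0.4549 -0.009   0.1124] F [ 1.1 -0.3  0.4] op 0.598
t 18.48 turn [  0.7 -18.3  -0.2] | 2.6 rows; shift [-357.5  -12.3   -6.1] | 8.6 rows k 0 q6 -1.69 q1 -0.24
```

View pics/t5_side.png

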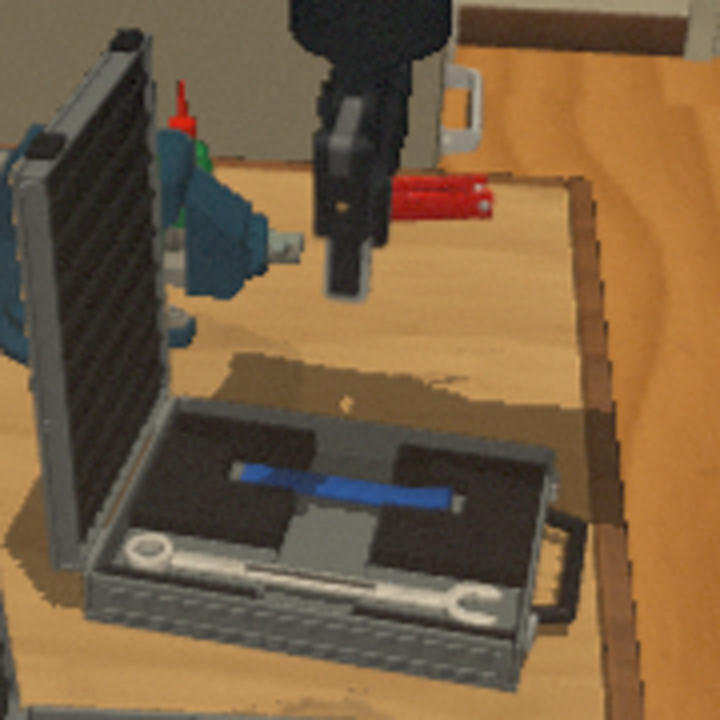

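Call:
step_arm(rows=[[[0,-3,0],[-41,-12,4],0.4],[[0,-6,0],[-82,-12,6],0.4],[[0,-18.3,0],[-357,-12,0],0.4],[[0,-18.3,0],[-357,-12,0],0.4],[[0,-18.3,0],[-357,-12,-6],0.4],[[0,-18.3,0],[-357,-12,-6],0.4],[[0,-18.3,0],[-357,-12,-6],0.4],[[0,-18.3,0],[-357,-12,-6],0.4],[[0,-18.3,0],[-357,-12,-6],0.4],[[0,-18.3,0],[-357,-12,-6],0.4]])

```text
time: 19.32
eef_pos: [0.4154, -0.3696, 0.1206]
tcp_rot: [-0.45, -0.545, 0.547, 0.449]
contact_force: [-1.0, 0.2, 0.9]
opening: 0.603
```

Call:
step_arm(rows=[[[0,0,0],[0,0,0],0.4],[[0,0,0],[0,0,0],0.4],[[0,0,0],[0,0,0],0.4]])

```text
time: 19.57
eef_pos: [0.4162, -0.3622, 0.12]
tcp_rot: [0.447, 0.548, -0.547, -0.448]
contact_force: [0.0, 0.1, -0.1]
opening: 0.598
```

```bash
python3 -c "
from h import *
st();plan([.4211,-.3652,.0],11.35)"
```

```text
t 19.57 tcp [ 0.4162 -0.3622  0.12  ] F [ 0.   0.1 -0.1] op 0.598
t 19.57 turn [-0.   0.1  0.1] | 0.0 rows; shift [ -4.1 120.   -4.2] | 2.9 rows k 0 q6 -2.67 q1 -0.9
```

Call:
step_arm(rows=[[[0,0,0],[-3,40,-4],0.4],[[0,0,0],[-3,80,-4],0.4],[[0,0,0],[-3,115,-4],0.4],[[0,0,0],[-3,128,-4],0.4],[[0,0,0],[-3,128,-4],0.4],[[0,0,0],[-3,128,-4],0.4]])

```text
time: 20.07
eef_pos: [0.4213, -0.3653, -0.0069]
tcp_rot: [0.448, 0.547, -0.547, -0.448]
contact_force: [0.2, -0.4, 0.9]
opening: 0.598
```

```bash
sed -i 's/(260,130,440,310),4/(290,110,440,230),4/' tip2.py; python3 tip2.py h1 11.35 | head -12; python3 -c "
from h import *
plan([.4211,-.3652,-.034],11.35)"
```

```text
t 20.07 tcp [ 0.4213 -0.3653 -0.0069] F [ 0.2 -0.4  0.9] op 0.598
z -5 n 29 across [16. 36. 58.]
z 0 n 26 across [12. 26. 54.]
z 5 n 8 across [10. 12. 14.]
z 10 n 6 across [10. 12. 16.]
z 15 n 5 across [10. 12. 14.]
z 20 n 5 across [12. 12. 15.]
z 30 n 1 across [30. 30. 30.]
z 35 n 5 across [33. 34. 35.]
z 40 n 9 across [36. 38. 40.]
z 45 n 7 across [37. 38. 41.]
z 50 n 11 across [34. 39. 40.]
t 20.12 turn [ 0.1  0.1 -0.2] | 0.0 rows; shift [ 1.7 28.6  0.8] | 0.7 rows k 0 q6 -2.67 q1 -0.9
```

View pics/h1_side.png

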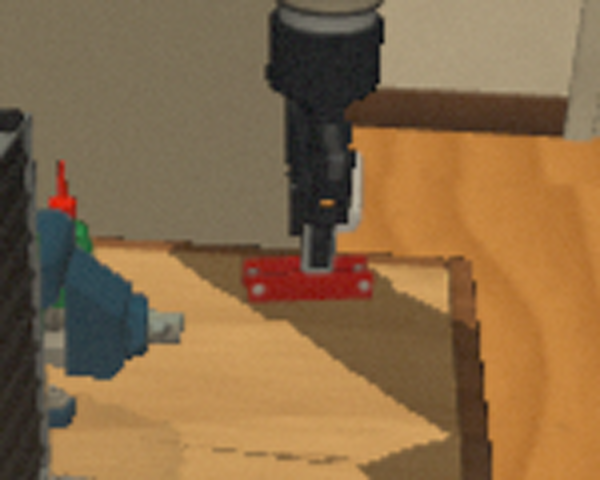

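Call:
step_arm(rows=[[[0,0,0],[-2,12,0],0.4],[[0,0,0],[-2,22,0],0.4],[[0,0,0],[-2,26,0],0.4],[[0,0,0],[-2,26,0],0.8],[[0,0,0],[-2,26,0],1],[[0,0,0],[-2,26,0],1],[[0,0,0],[-2,26,0],1],[[0,0,0],[-2,26,0],1],[[0,0,0],[-2,26,0],1],[[0,0,0],[-2,26,0],1]], newtons=50)

```text
time: 20.95
eef_pos: [0.4212, -0.3678, -0.0334]
tcp_rot: [0.448, 0.547, -0.547, -0.448]
contact_force: [0.5, 0.3, -1.5]
opening: 0.326
```

```bash
python3 tip2.py h2 11.35 | head -6
```

```text
t 20.95 tcp [ 0.4212 -0.3678 -0.0334] F [ 0.5  0.3 -1.5] op 0.326
z -5 n 36 across [18. 34. 54.]
z 0 n 10 across [16. 45. 58.]
z 5 n 7 across [20. 22. 23.]
z 10 n 8 across [19. 25. 27.]
z 15 n 9 across [22. 27. 29.]
```

View pics/h2_side.png

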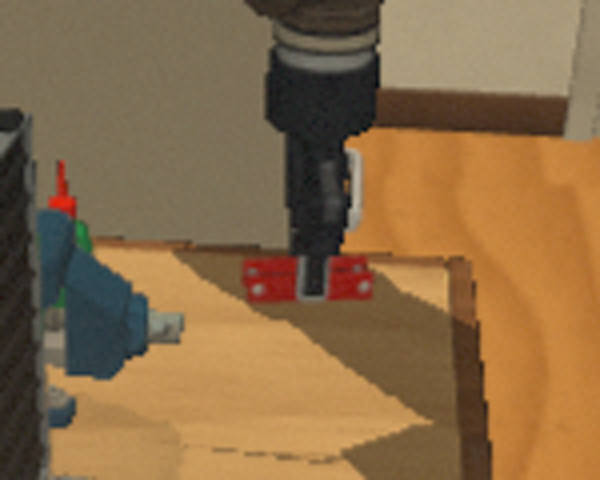

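Call:
step_arm(rows=[[[0,0,0],[0,-25,0],1],[[0,0,0],[0,-65,0],1],[[0,0,0],[0,-105,0],1],[[0,0,0],[0,-140,0],1],[[0,0,0],[35,-150,5],1],[[0,0,0],[75,-150,9],1],[[0,0,0],[115,-150,14],1],[[0,0,0],[155,-150,20],1],[[0,0,0],[195,-150,25],1],[[0,0,0],[230,-150,30],1]])

```text
time: 21.83
eef_pos: [0.3451, -0.1461, 0.1161]
tcp_rot: [0.448, 0.547, -0.547, -0.448]
contact_force: [0.4, -0.1, -0.7]
opening: 0.326
```

```bash
python3 -c "
from h import *
st();plan([.4716,.3144,.11],3.7)"
```

```text
t 21.83 tcp [ 0.3451 -0.1461  0.1161] F [ 0.4 -0.1 -0.7] op 0.326
t 21.83 turn [-0.   7.7  0. ] | 1.1 rows; shift [ 426.6    6.4 -214.7] | 11.5 rows k 0 q6 -2.44 q1 -0.67
```

Call:
step_arm(rows=[[[0,1,0],[25,0,-30],1],[[0,2,0],[50,0,-60],1],[[0,3,0],[85,0,-80],1],[[0,4,0],[125,0,-95],1],[[0,5,0],[165,0,-110],1],[[0,6,0],[203,0,-125],1],[[0,7,0],[240,0,-140],1],[[0,7.7,0],[278,0,-155],1],[[0,7.7,0],[315,0,-170],1],[[0,7.7,0],[350,0,-185],1]])

```text
time: 22.67
eef_pos: [0.4585, 0.2337, 0.1166]
tcp_rot: [0.484, 0.516, -0.516, -0.483]
contact_force: [0.8, 0.0, -1.6]
opening: 0.327
```

Call:
step_arm(rows=[[[0,0,0],[35,0,-15],1],[[0,0,0],[74,0,-17],1],[[0,0,0],[74,0,-17],1],[[0,0,0],[74,0,-17],1],[[0,0,0],[74,0,-17],1],[[0,0,0],[74,0,-17],1]])

```text
time: 23.17
eef_pos: [0.4708, 0.3052, 0.1163]
tcp_rot: [-0.484, -0.515, 0.516, 0.484]
contact_force: [-0.7, 0.4, -1.4]
opening: 0.328
```

```bash
python3 -c "
from h import *
st();plan([.4716,.3144,.03],3.7);snap('side','h3',(200,180,440,360),3)"
```

```text
t 23.17 tcp [0.4708 0.3052 0.1163] F [-0.7  0.4 -1.4] op 0.328
t 23.17 turn [-0.  -0.1 -0. ] | 0.0 rows; shift [ 9.2 86.3 -1.5] | 2.1 rows k 0 q6 -1.24 q1 0.39
```

View pics/h3_side.png

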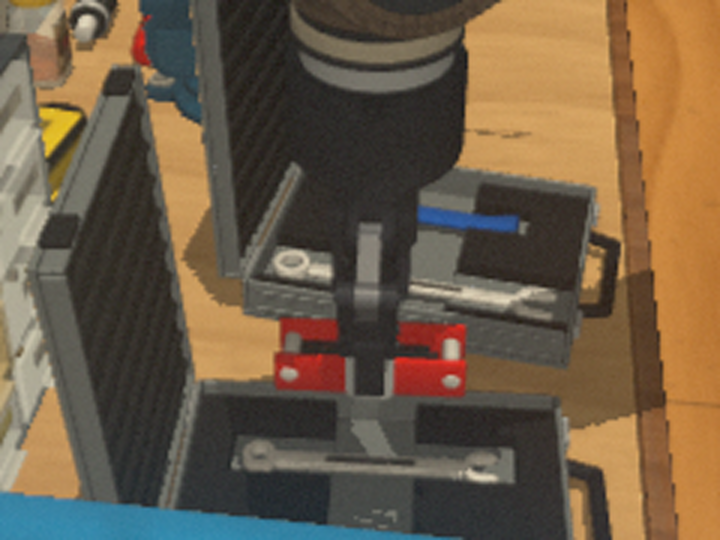

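Call:
step_arm(rows=[[[0,0,0],[9,30,-1.5],1],[[0,0,0],[9,60,-1.5],1],[[0,0,0],[9,80,-1.5],1],[[0,0,0],[9,86,-1.5],1],[[0,0,0],[9,86,-1.5],1],[[0,0,0],[9,86,-1.5],1]])

```text
time: 23.72
eef_pos: [0.4727, 0.3148, 0.0315]
tcp_rot: [0.484, 0.516, -0.515, -0.484]
contact_force: [-0.0, 0.3, -0.8]
opening: 0.327
```

```bash
python3 -c "
from h import *
st();plan([.4716,.3144,-.027],3.7);snap('side','h4',(200,180,440,360),3);snap('top','h4',(95,165,265,345),3)"
```

```text
t 23.72 tcp [0.4727 0.3148 0.0315] F [-0.   0.3 -0.8] op 0.327
t 23.72 turn [ 0.1 -0.1  0. ] | 0.0 rows; shift [-0.4 58.5  1.2] | 1.4 rows k 0 q6 -1.22 q1 0.41
```

View pics/h4_side.png

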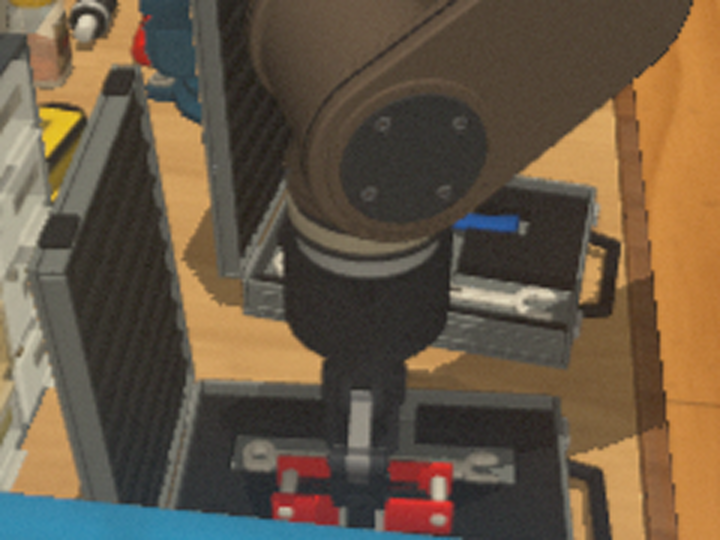

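View pics/h4_top.png

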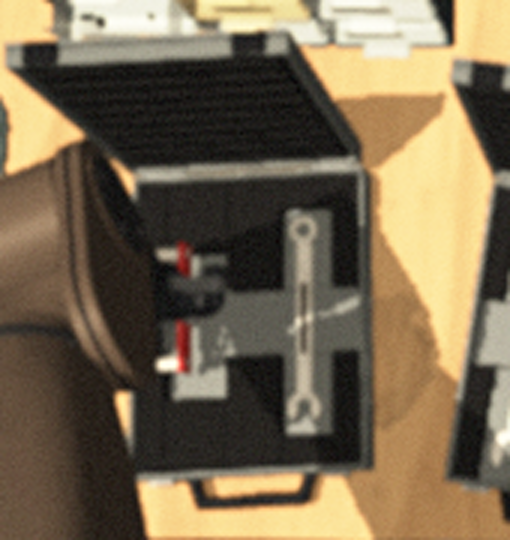

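```bash
python3 -c "
from h import *
f=lambda U,V,z:np.round(p2w('top',(U+.5)/3-.5+95,(V+.5)/3-.5+165,z),4)
z=.087
a,b=f(189,245,z),f(189,371,z);print(a,b,(a+b)/2)
print('slot expect right edge centre',.4716+.022*.0645*1,.3144-.0155)"
```

```text
[0.517  0.3009 0.087 ] [0.4303 0.2942 0.087 ] [0.47365 0.29755 0.087  ]
slot expect right edge centre 0.473019 0.2989
```

Call:
step_arm(rows=[[[0,0,0],[0,25,0],1],[[0,0,0],[0,45,0],1],[[0,0,0],[0,54,0],1],[[0,0,0],[0,58,0],1],[[0,0,0],[0,58,0],1],[[0,0,0],[0,58,0],1]])

```text
time: 24.32
eef_pos: [0.473, 0.3157, -0.0261]
tcp_rot: [0.484, 0.516, -0.515, -0.483]
contact_force: [0.4, 0.1, -0.5]
opening: 0.329
```

```bash
python3 -c "
from h import *
st();snap('top','h5',(95,165,265,345),3)"
```

```text
t 24.32 tcp [ 0.473   0.3157 -0.0261] F [ 0.4  0.1 -0.5] op 0.329
```

View pics/h5_top.png

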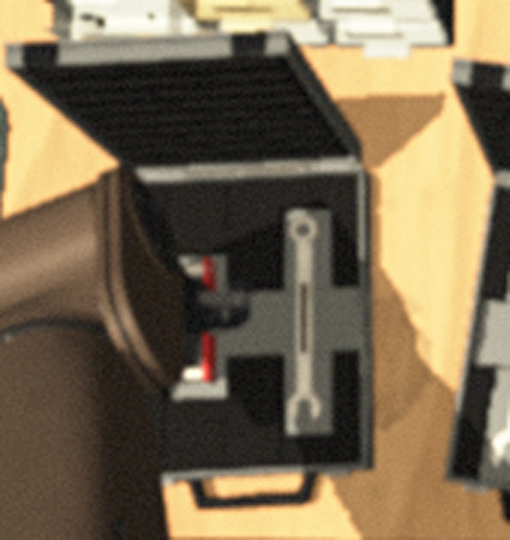

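In the slot. Lower the last 3 mm, release, rise.

Call:
step_arm(rows=[[[0,0,0],[0,3,0],1],[[0,0,0],[0,3.5,0],1],[[0,0,0],[0,3.5,0],0.55],[[0,0,0],[0,3.5,0],0.55],[[0,0,0],[0,3.5,0],0.55],[[0,0,0],[0,3.5,0],0.55],[[0,0,0],[0,-30,0],0.55],[[0,0,0],[0,-70,0],0.55],[[0,0,0],[0,-110,0],0.55],[[0,0,0],[0,-150,0],0.55]])

```text
time: 25.2
eef_pos: [0.4713, 0.315, 0.1238]
tcp_rot: [-0.484, -0.515, 0.516, 0.484]
contact_force: [1.2, 0.6, 0.8]
opening: 0.45
```

```bash
python3 -c "
from h import *
st();snap('top','h6',(95,165,345,345),3);snap('side','h6',(180,130,440,370),3)"
```

```text
t 25.2 tcp [0.4713 0.315  0.1238] F [1.2 0.6 0.8] op 0.45
```

View pics/h6_top.png

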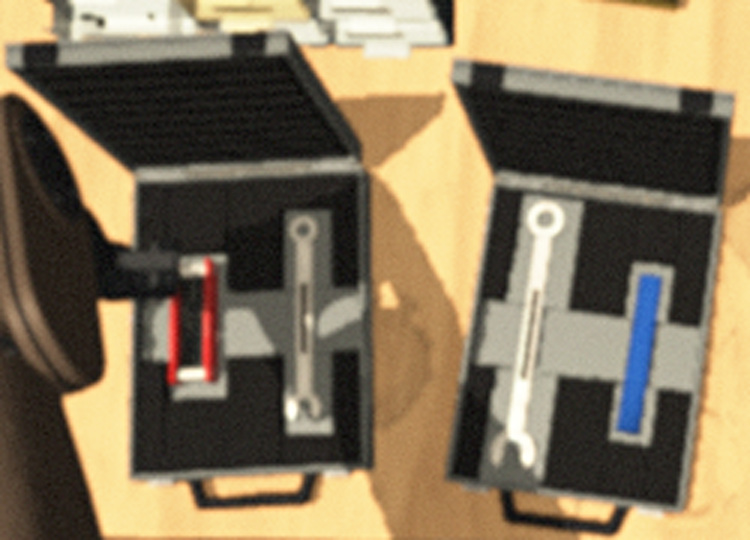

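View pics/h6_side.png

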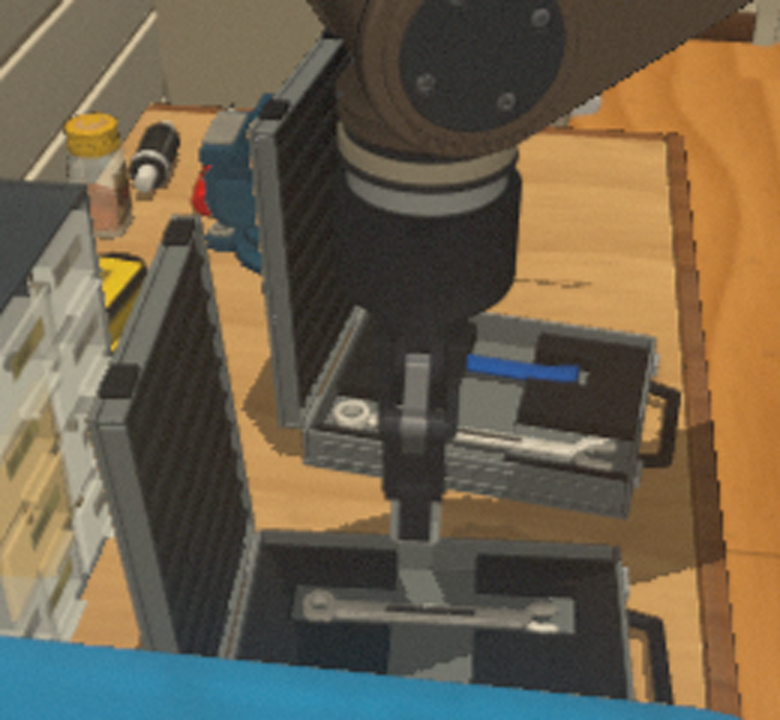

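```bash
python3 -c "
from h import *
f=lambda U,V,z:p2w('top',(U+.5)/3-.5+95,(V+.5)/3-.5+165,z)[:2]
P=([.4606,.0306],-.1195);B=([.4742,.2745],.0645)
def r(n,a,b,C):
  (c,t)=C;R=np.array([[np.cos(t),np.sin(t)],[-np.sin(t),np.cos(t)]])
  a,b=R@(a-c),R@(b-c);d=a-b;print(n,'centre mm',np.round((a+b)*500,1),'len',np.round(np.hypot(*d)*1000),'ang',np.round(np.degrees(np.arctan2(d[1],d[0])),1))
r('large',f(546,199,.017),f(512,467,.015),P)
r('lever',f(651,273,.017),f(629,433,.02),P)
r('small',f(303,217,.016),f(304,424,.014),B)
r('hex',f(196,258,.026),f(192,382,.026),B)
s=ctrl.get_state();print(s['time'])
d=np.load('h6_top.npy');c=cal('top');K,R,t=map(np.array,(c['K'],c['R'],c['t']))
for U,V in((20,55),(150,48),(270,42),(460,70),(590,85),(720,100),(300,60),(400,90)):
  u,v=U//3+95,V//3+165;print((U,V),np.round(R.T@(np.linalg.solve(K,[u,v,1.])*d[v,u]-t),3))
"
```

```text
large centre mm [ 4.5 42.3] len 196.0 ang 1.4
lever centre mm [ -0.5 -39.6] len 117.0 ang 0.1
small centre mm [ -0.1 -37.7] len 152.0 ang -0.1
hex centre mm [ 2.1 38.7] len 90.0 ang -1.2
25.3
(20, 55) [0.6   0.357 0.251]
(150, 48) [0.605 0.278 0.251]
(270, 42) [0.61  0.208 0.248]
(460, 70) [0.593 0.094 0.252]
(590, 85) [0.586 0.017 0.25 ]
(720, 100) [ 0.577 -0.06   0.25 ]
(300, 60) [0.609 0.198 0.216]
(400, 90) [ 0.655  0.178 -0.002]
```

```bash
python3 -c "
from h import *
d=np.load('h6_top.npy');c=cal('top');K,R,t=map(np.array,(c['K'],c['R'],c['t']))
v,u=np.nonzero(d>.3);X=(R.T@(np.linalg.solve(K,np.c_[u,v,np.ones_like(u)].T)*d[v,u]-t[:,None])).T
for y0 in(.2,.24,.28,.32,.36):
  for x0 in np.arange(.58,.74,.02):
    k=(abs(X[:,1]-y0)<.02)&(X[:,0]>=x0)&(X[:,0]<x0+.02)
    print(y0,round(x0,2),k.sum(),np.round(np.percentile(X[k,2],[0,50,100]),3) if k.sum() else '',end=' ; ')
  print()
plan([.64,.25,.24],3.7)
"
```

```text
0.2 0.58 395 [-0.006  0.058  0.189] ; 0.2 0.6 548 [-0.004  0.197  0.258] ; 0.2 0.62 131 [-0.005  0.001  0.246] ; 0.2 0.64 148 [-0.005  0.     0.007] ; 0.2 0.66 248 [-0.005  0.002  0.192] ; 0.2 0.68 727 [-0.004  0.156  0.232] ; 0.2 0.7 243 [0.009 0.228 0.233] ; 0.2 0.72 202 [0.224 0.229 0.233] ; 0.2 0.74 213 [0.223 0.228 0.232] ; 
0.24 0.58 603 [-0.003  0.1    0.232] ; 0.24 0.6 422 [0.145 0.234 0.258] ; 0.24 0.62 1 [0.001 0.001 0.001] ; 0.24 0.64 35 [-0.004  0.002  0.007] ; 0.24 0.66 252 [-0.005  0.185  0.225] ; 0.24 0.68 730 [-0.005  0.125  0.233] ; 0.24 0.7 288 [0.004 0.228 0.233] ; 0.24 0.72 543 [0.225 0.419 0.562] ; 0.24 0.74 1198 [0.225 0.458 0.558] ; 
0.28 0.58 743 [-0.003  0.128  0.253] ; 0.28 0.6 270 [0.185 0.248 0.253] ; 0.28 0.62 0  ; 0.28 0.64 0  ; 0.28 0.66 324 [0.075 0.188 0.225] ; 0.28 0.68 331 [0.049 0.134 0.233] ; 0.28 0.7 315 [0.17  0.227 0.233] ; 0.28 0.72 219 [0.224 0.229 0.383] ; 0.28 0.74 213 [0.224 0.228 0.408] ; 
0.32 0.58 829 [-0.002  0.152  0.259] ; 0.32 0.6 155 [0.234 0.249 0.257] ; 0.32 0.62 0  ; 0.32 0.64 0  ; 0.32 0.66 142 [0.062 0.186 0.225] ; 0.32 0.68 537 [0.029 0.168 0.232] ; 0.32 0.7 279 [0.008 0.228 0.232] ; 0.32 0.72 516 [0.224 0.455 0.562] ; 0.32 0.74 1312 [0.224 0.462 0.557] ; 
0.36 0.58 599 [-0.003  0.163  0.258] ; 0.36 0.6 69 [0.246 0.252 0.257] ; 0.36 0.62 0  ; 0.36 0.64 0  ; 0.36 0.66 158 [0.1  0.13 0.19] ; 0.36 0.68 646 [0.06  0.187 0.232] ; 0.36 0.7 277 [0.011 0.228 0.232] ; 0.36 0.72 212 [0.224 0.229 0.233] ; 0.36 0.74 215 [0.225 0.229 0.233] ; 
t 25.3 turn [ 0.9 -0.   0.3] | 0.1 rows; shift [ -77.4 -106.4 -159.8] | 5.0 rows k 0 q6 -1.22 q1 0.41
```

Call:
step_arm(rows=[[[0,7,0],[0,-40,0],0.5],[[0,14,0],[0,-80,0],0.5],[[0,21,0],[0,-120,0],0.5],[[0,28,0],[-10,-145,0],0.5],[[0,35,0],[-30,-145,-20],0.5],[[0,42,0],[-50,-145,-40],0.5],[[0,49,0],[-60,-145,-60],0.5],[[0,56,0],[-60,-145,-80],0.5],[[0,63,0],[-60,-145,-80],0.5],[[0,70,0],[-60,-145,-80],0.5]])

```text
time: 26.13
eef_pos: [0.5564, 0.2599, 0.2663]
tcp_rot: [0.693, 0.142, -0.143, -0.693]
contact_force: [0.5, 0.4, -0.6]
opening: 0.498
```

```bash
python3 -c "
from h import *
st();plan([.605,.25,.26],-86.3)"
```

```text
t 26.13 tcp [0.5564 0.2599 0.2663] F [ 0.5  0.4 -0.6] op 0.498
t 26.13 turn [ 0.  19.5 -0.1] | 2.7 rows; shift [ 40.8   6.2 -28.3] | 1.2 rows k 0 q6 -0.13 q1 0.27
```

Call:
step_arm(rows=[[[0,7,0],[14,0,-10],0.5],[[0,14,0],[28,0,-20],0.5],[[0,19.5,0],[41,0,-28],0.5],[[0,19.5,0],[41,0,-28],0.5],[[0,19.5,0],[41,0,-28],0.5],[[0,19.5,0],[41,0,-28],0.5]])

```text
time: 26.63
eef_pos: [0.6037, 0.2515, 0.2669]
tcp_rot: [0.707, 0.026, -0.027, -0.707]
contact_force: [0.7, -0.2, 0.0]
opening: 0.498
```

```bash
python3 -c "
from h import *
st();plan([.605,.25,.185],-86.3);snap('side','d1',(160,60,440,270),2.8);snap('top','d1',(60,100,260,340),2.5)"
```

```text
t 26.63 tcp [0.6037 0.2515 0.2669] F [ 0.7 -0.2  0. ] op 0.498
t 26.63 turn [-0.   0.6 -0.1] | 0.1 rows; shift [ 1.3 81.9 -1.6] | 2.0 rows k 0 q6 0.16 q1 0.24
```

View pics/d1_side.png

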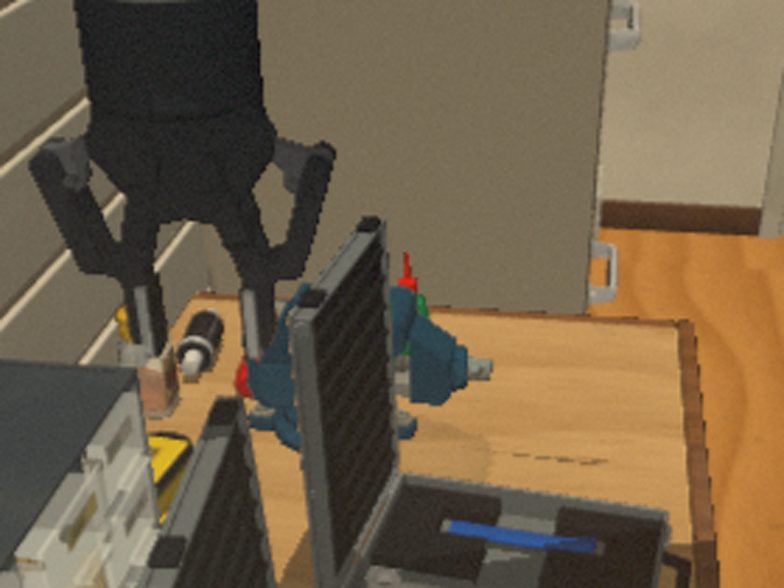

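View pics/d1_top.png

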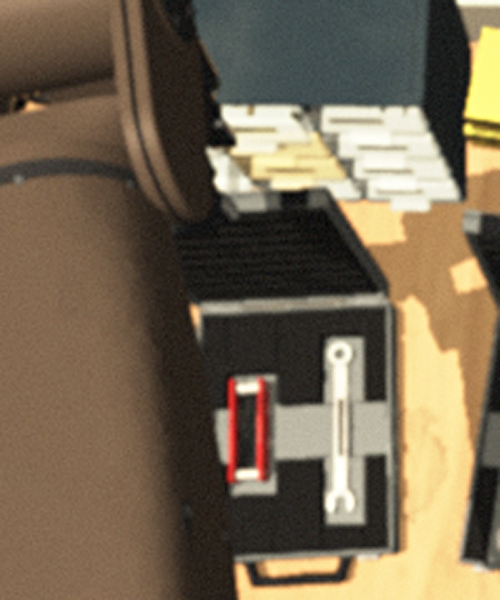

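```bash
python3 -c "
from h import *
for X in([.582,.25,.31],[.627,.25,.31],[.607,.25,.25],[.61,.2,.25]):print(X,(w2p('side',X)-[160,60])*2.8)
d=np.load('d1_side.npy');c=cal('side');K,R,t=map(np.array,(c['K'],c['R'],c['t']))
for U,V in((148,335),(142,300),(255,345),(250,310),(60,160),(320,160),(215,410),(230,410)):
  u,v=int(U/2.8+160),int(V/2.8+60);print((U,V),np.round(R.T@(np.linalg.solve(K,[u,v,1.])*d[v,u]-t),3))"
```

```text
[0.582, 0.25, 0.31] [248.4662938  343.80541153]
[0.627, 0.25, 0.31] [159.41153226 338.26234894]
[0.607, 0.25, 0.25] [210.96013899 443.86836009]
[0.61, 0.2, 0.25] [230.65243513 395.44036525]
(148, 335) [0.628 0.265 0.321]
(142, 300) [0.628 0.265 0.338]
(255, 345) [0.576 0.261 0.316]
(250, 310) [0.577 0.259 0.334]
(60, 160) [0.659 0.259 0.402]
(320, 160) [0.54  0.259 0.408]
(215, 410) [0.613 0.223 0.255]
(230, 410) [0.604 0.221 0.255]
```

Call:
step_arm(rows=[[[0,0,0],[3,30,0],0.5],[[0,0,0],[3,50,0],0.5],[[0,0,0],[3,65,0],0.5],[[0,0,0],[3,80,0],0.5],[[0,0,0],[3,85,0],0.5],[[0,0,0],[3,85,0],0.5]])

```text
time: 27.23
eef_pos: [0.6059, 0.2516, 0.1808]
tcp_rot: [0.707, 0.025, -0.027, -0.706]
contact_force: [0.4, 0.3, 0.0]
opening: 0.508
```

```bash
python3 -c "
from h import *
st();snap('side','d2',(160,60,440,270),2.8)"
```

```text
t 27.23 tcp [0.6059 0.2516 0.1808] F [0.4 0.3 0. ] op 0.508
```

View pics/d2_side.png

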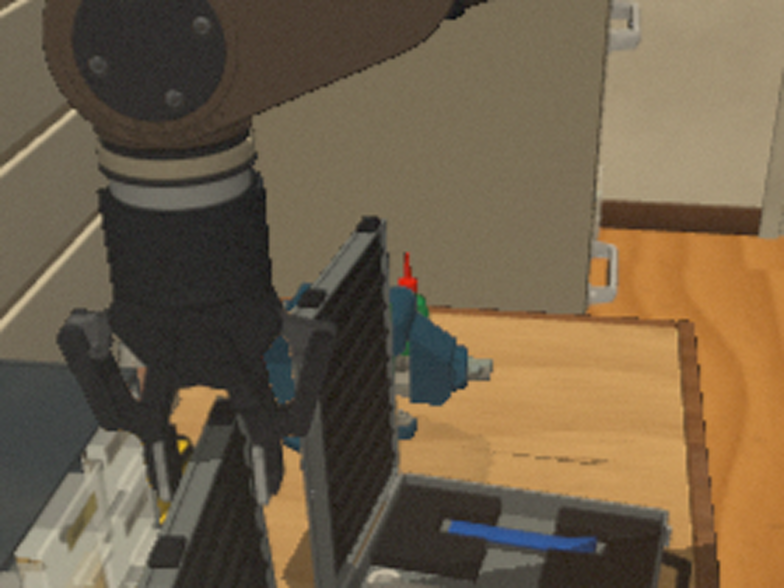

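Call:
step_arm(rows=[[[0,0,0],[-12,0,0],0.5],[[0,0,0],[-25,0,0],0.5],[[0,0,0],[-40,0,0],0.5],[[0,0,0],[-55,0,0],0.5],[[0,0,0],[-70,0,0],0.5],[[0,0,0],[-85,0,0],0.5],[[0,0,0],[-100,0,0],0.5],[[0,0,0],[-115,0,0],0.5],[[0,0,0],[-130,0,0],0.5],[[0,0,0],[-132,0,0],0.5]])

```text
time: 28.12
eef_pos: [0.4748, 0.2424, 0.1846]
tcp_rot: [-0.706, -0.027, 0.025, 0.707]
contact_force: [0.3, 0.2, 0.7]
opening: 0.501
```

```bash
python3 -c "
from h import *
st();snap('side','d3',(160,60,440,270),2.8)"
```

```text
t 28.12 tcp [0.4748 0.2424 0.1846] F [0.3 0.2 0.7] op 0.501
```

View pics/d3_side.png

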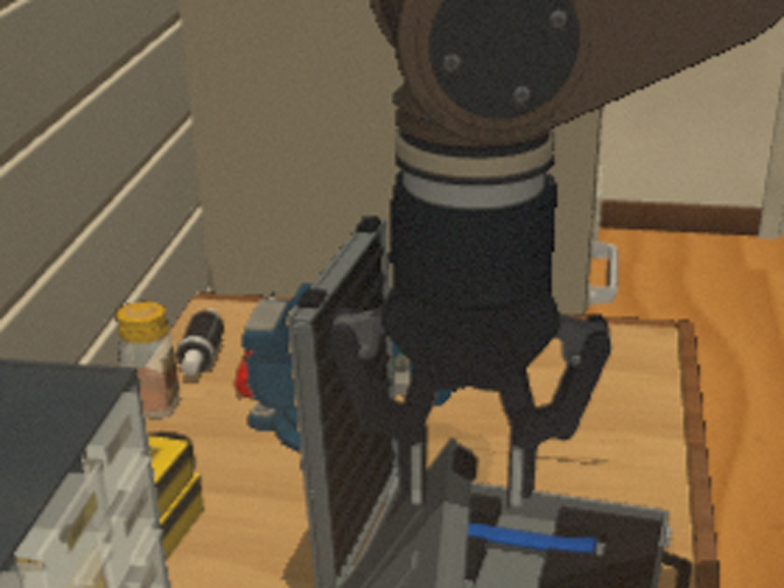

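Call:
step_arm(rows=[[[0,0,0],[-8,0,0],0.5],[[0,0,0],[-10,-30,0],0.5],[[0,0,0],[-10,-70,0],0.5],[[0,0,0],[-10,-100,0],0.5],[[0,0,0],[-10,-100,0],0.5],[[0,0,0],[-10,-100,0],0.5],[[0,0,0],[-10,-100,0],0.5],[[0,0,0],[-10,-100,0],0.5]])

```text
time: 28.83
eef_pos: [0.4652, 0.241, 0.2809]
tcp_rot: [0.707, 0.025, -0.027, -0.706]
contact_force: [0.2, -0.1, -0.4]
opening: 0.498
```

```bash
python3 -c "
from h import *
st();snap('side','d4',(160,60,440,360),2.5);plan([.585,.02,.27],-96.85)"
```

```text
t 28.83 tcp [0.4652 0.241  0.2809] F [ 0.2 -0.1 -0.4] op 0.498
t 28.88 turn [ 0.1 11.  -0.2] | 1.5 rows; shift [ 103.5   10.5 -229.1] | 6.0 rows k 0 q6 0.21 q1 0.28
```

View pics/d4_side.png

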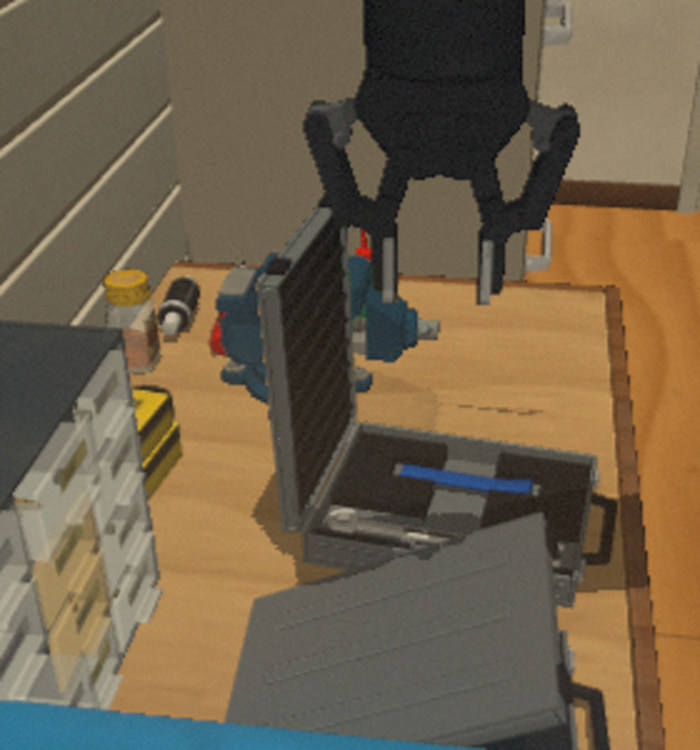

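Call:
step_arm(rows=[[[0,3,0],[15,5,-38],0.5],[[0,6,0],[30,5,-76],0.5],[[0,11,0],[50,8,-114],0.5],[[0,11,0],[70,8,-150],0.5],[[0,11,0],[87,8,-187],0.5],[[0,11,0],[103,8,-229],0.5],[[0,11,0],[103,8,-229],0.5],[[0,11,0],[103,8,-229],0.5],[[0,11,0],[103,8,-229],0.5],[[0,11,0],[103,8,-229],0.5]])

```text
time: 29.72
eef_pos: [0.5845, 0.0215, 0.2738]
tcp_rot: [-0.706, 0.042, -0.041, 0.706]
contact_force: [1.0, 0.1, -0.0]
opening: 0.502
```

```bash
python3 -c "
from h import *
st();plan([.585,.02,.183],-96.85);snap('side','d5',(160,60,440,360),2.5)
d=np.load('d5_side.npy');c=cal('side');K,R,t=map(np.array,(c['K'],c['R'],c['t']))
v,u=np.nonzero(d>.3);X=(R.T@(np.linalg.solve(K,np.c_[u,v,np.ones_like(u)].T)*d[v,u]-t[:,None])).T
m=(X[:,1]<.06)&(X[:,1]>-.04)&(X[:,0]>.5)&(X[:,0]<.66)
for lo in np.arange(.23,.35,.01):
  k=m&(X[:,2]>=lo)&(X[:,2]<lo+.01);h=np.histogram(X[k,0],np.arange(.53,.65,.01))[0];print(round(lo,2),h)"
```

```text
t 29.72 tcp [0.5845 0.0215 0.2738] F [ 1.   0.1 -0. ] op 0.502
t 29.72 turn [-0.   0.1 -0.1] | 0.0 rows; shift [ 0.9 90.8 -1.5] | 2.2 rows k 0 q6 -0.02 q1 -0.14
0.23 [ 0  0  0  0 60 55  0  0  0  0  0]
0.24 [ 0  0  0  0 45 86 28  0  0  0  0]
0.25 [ 0  0  0  0 32 37  5  0  0  0  0]
0.26 [0 0 0 0 0 0 0 0 0 0 0]
0.27 [0 0 0 0 0 0 0 0 0 0 0]
0.28 [0 0 0 0 0 0 0 0 0 0 0]
0.29 [0 0 0 0 0 0 0 0 0 0 0]
0.3 [0 0 0 0 0 0 0 0 0 0 0]
0.31 [ 0  0 10  8  0  0  0 19  9  0  0]
0.32 [ 0  4 35 17  0  0  0 34 23  2  0]
0.33 [ 0  4 40 12  0  0  0 32 27  1  0]
0.34 [ 0  6 39 14  0  0  0 33 25  2  0]
```

View pics/d5_side.png

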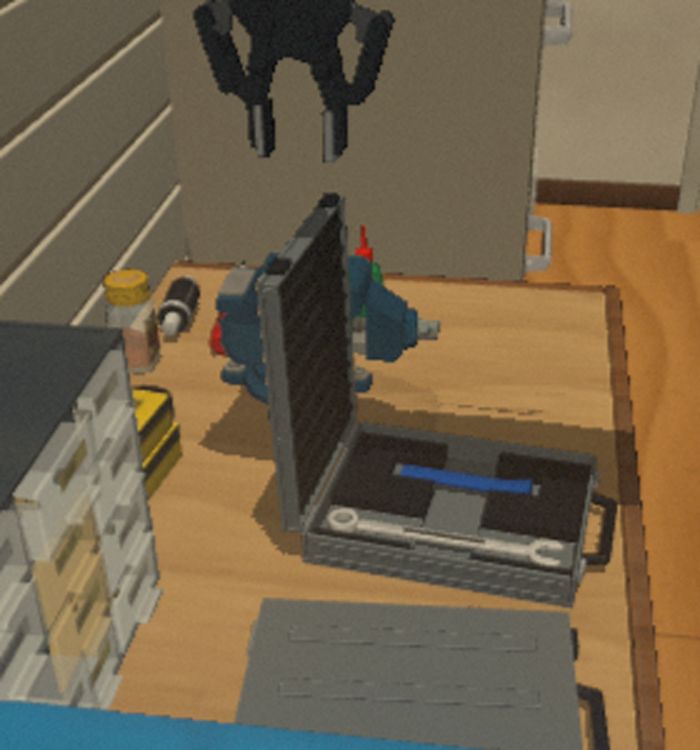

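Call:
step_arm(rows=[[[0,0,0],[2,30,0],0.5],[[0,0,0],[2,55,0],0.5],[[0,0,0],[2,75,0],0.5],[[0,0,0],[2,90,0],0.5],[[0,0,0],[2,90,0],0.5],[[0,0,0],[2,90,0],0.5]])

```text
time: 30.27
eef_pos: [0.5863, 0.0214, 0.1841]
tcp_rot: [-0.706, 0.042, -0.041, 0.706]
contact_force: [-0.2, -0.9, 0.4]
opening: 0.502
```

Call:
step_arm(rows=[[[0,0,0],[-12,0,0],0.5],[[0,0,0],[-25,0,0],0.5],[[0,0,0],[-40,0,0],0.5],[[0,0,0],[-55,0,0],0.5],[[0,0,0],[-70,0,0],0.5],[[0,0,0],[-85,0,0],0.5],[[0,0,0],[-100,0,0],0.5],[[0,0,0],[-115,0,0],0.5],[[0,0,0],[-130,0,0],0.5],[[0,0,0],[-138,0,0],0.5]])

```text
time: 31.1
eef_pos: [0.4499, 0.0371, 0.1868]
tcp_rot: [0.706, -0.04, 0.043, -0.706]
contact_force: [-0.1, -0.5, 0.6]
opening: 0.5
```

Call:
step_arm(rows=[[[0,0,0],[-2,-20,0],0.5],[[0,0,0],[-2,-50,0],0.5],[[0,0,0],[-2,-90,0],0.5],[[0,0,0],[-2,-110,0],0.5],[[0,0,0],[-2,-110,0],0.5],[[0,0,0],[-2,-110,0],0.5],[[0,0,0],[-2,-110,0],0.5],[[0,0,0],[-2,-110,0],0.5],[[0,0,0],[-2,-110,0],0.5],[[0,0,0],[-2,-110,0],0.5]])

```text
time: 31.93
eef_pos: [0.4476, 0.0369, 0.2933]
tcp_rot: [-0.706, 0.043, -0.041, 0.706]
contact_force: [0.3, -0.1, 0.6]
opening: 0.504
```

```bash
python3 -c "
from h import *
st();snap('side','d6',(160,60,440,360),2.5)"
```

```text
t 31.93 tcp [0.4476 0.0369 0.2933] F [ 0.3 -0.1  0.6] op 0.504
```

View pics/d6_side.png

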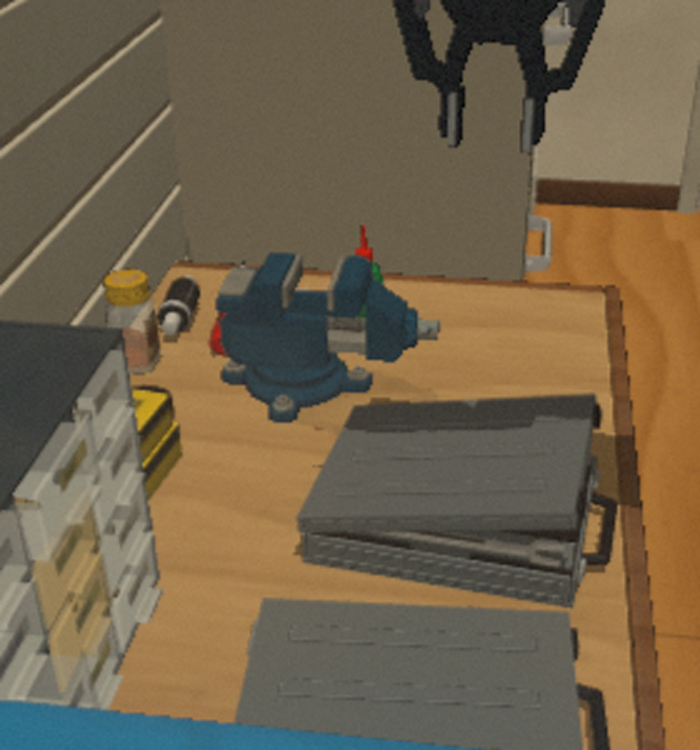

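Still sinking; wait 2 s and check.

Call:
step_arm(rows=[[[0,0,0],[0,0,0],0.5],[[0,0,0],[0,0,0],0.5],[[0,0,0],[0,0,0],0.5],[[0,0,0],[0,0,0],0.5],[[0,0,0],[0,0,0],0.5],[[0,0,0],[0,0,0],0.5],[[0,0,0],[0,0,0],0.5],[[0,0,0],[0,0,0],0.5],[[0,0,0],[0,0,0],0.5],[[0,0,0],[0,0,0],0.5]])

```text
time: 32.82
eef_pos: [0.4482, 0.0368, 0.2946]
tcp_rot: [-0.706, 0.042, -0.042, 0.706]
contact_force: [-1.0, 0.5, 0.2]
opening: 0.5
```

Call:
step_arm(rows=[[[0,0,0],[0,0,0],0.5],[[0,0,0],[0,0,0],0.5],[[0,0,0],[0,0,0],0.5],[[0,0,0],[0,0,0],0.5],[[0,0,0],[0,0,0],0.5],[[0,0,0],[0,0,0],0.5],[[0,0,0],[0,0,0],0.5],[[0,0,0],[0,0,0],0.5],[[0,0,0],[0,0,0],0.5],[[0,0,0],[0,0,0],0.5]])

```text
time: 33.65
eef_pos: [0.4482, 0.0368, 0.2947]
tcp_rot: [0.706, -0.042, 0.042, -0.706]
contact_force: [0.2, 0.1, 0.4]
opening: 0.5
```

```bash
python3 -c "
from h import *
st();_,d=snap('side','d7',(160,60,440,360),2.5);snap('top','d7')
def pts(d,n):
  c=cal(n);K,R,t=map(np.array,(c['K'],c['R'],c['t']))
  v,u=np.nonzero(d>.3);return (R.T@(np.linalg.solve(K,np.c_[u,v,np.ones_like(u)].T)*d[v,u]-t[:,None])).T
for n in('top','side'):
 X=pts(np.load(f'd7_{n}.npy'),n)
 for nm,c,a in(('p',[.4606,.0306],-.1195),('b',[.4742,.2745],.0645)):
  R=np.array([[np.cos(a),np.sin(a)],[-np.sin(a),np.cos(a)]]);L=(X[:,:2]-c)@R.T
  k=(abs(L[:,0])<.1)&(abs(L[:,1])<.075)&(X[:,2]<.12)
  if k.sum()>100:
    r=np.polyfit(L[k,0],X[k,2],1);print(n,nm,k.sum(),'slope',r[0],'z',r[1])
"
```

```text
t 33.65 tcp [0.4482 0.0368 0.2947] F [0.2 0.1 0.4] op 0.5
top p 2723 slope 0.0016872577748088405 z 0.04673723531303089
top b 3646 slope 0.0012621550778356913 z 0.04698458750832506
side p 4126 slope 0.0015081932747371958 z 0.04653090488164029
side b 6031 slope 0.0016260690424533468 z 0.04662374141231697
```

View pics/d7_top.png

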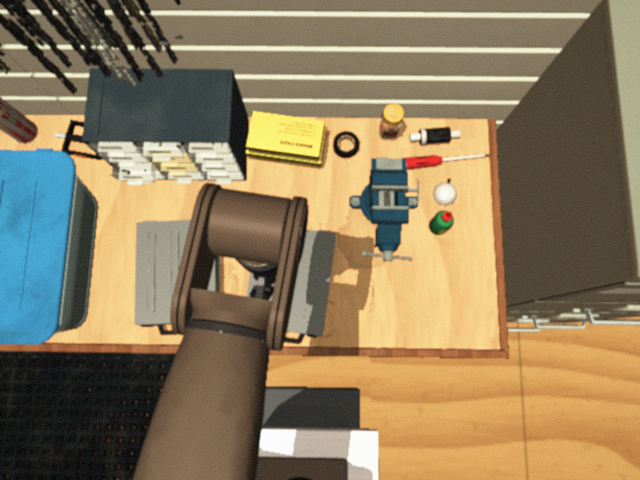

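View pics/d7_side.png

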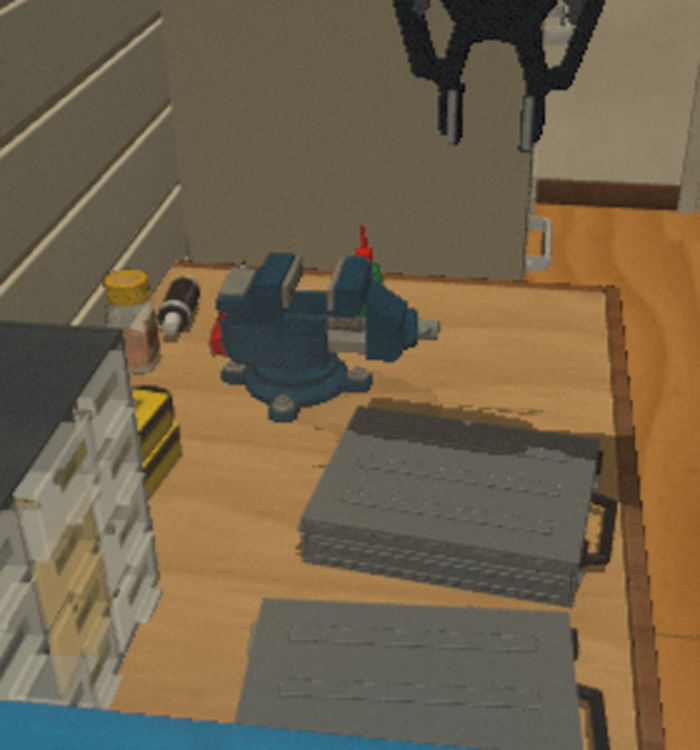

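Both lids are level: slope about 0.0015 rad, top at about 47 mm. The bell (445,193) and the bottle (442,222) are where they started, and the arm touches nothing. Handing in.

```bash
python3 -c "
from plant import ctrl
print(ctrl.sign_off())"
```

```text
the job is handed in; nothing more can be done
None
```

All four tools are in their own slots, both lids are shut, and I handed the job in at about 34 s. `sign_off` gave no verdict.

**Tool positions:** the last picture before closing the lids gave these, in the case frames (along, across; the slot centres are at 0 along and ±40 mm across):

| Tool | Case | Along (mm) | Across (mm) | Off line (deg) |
|---|---|---|---|---|
| Large spanner | puncture | +4.5 | +42 | 1.4 |
| Tyre lever | puncture | −0.5 | −40 | 0.1 |
| Small spanner | brake | 0 | −38 | −0.1 |
| Hex keys | brake | +2 | +39 | −1.2 |

I judged depth and flatness in the slots by eye and from the release heights, and did not measure them. I could not see the tools once the lids were shut.

**Lids:** depth from both cameras shows them level, at about 0.0015 rad with the tops at 47 mm, so shut.

**Bell and oil bottle:** they look unmoved in the last top picture. The arm ended clear of everything, with contact force readings within sensor noise.

**Disagreement:** the reported TCP height read about 40 mm lower than the fingertips seen in the camera images. I set grasp and release heights from the images and light contact instead.

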